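Put away the pile of offcuts

ROBOT

A 6-joint arm with a two-finger parallel gripper is mounted at the origin on a cart in front of the work surface, level with it; the furniture and walls round the work are solid. World frame = base frame: x ahead of the robot, y to its left, z up, the work surface at z = 0. Lengths are in m, angles in rad, forces in N, time in s.
With the tool pointing down it reaches from about 0.3 to 0.875 m from the base axis. Payload 6.4 kg.
Tool frame: the origin (TCP) lies at the very end of the fingers, on their centre line; the grasp point (between the pads) lies grasp_offset behind it (grasp_offset is the distance from the TCP to the grasp point, in m); x points along the fingers, y is the direction in which the jaws open and shut, and the axes are right-handed (so a half turn about x gives the same grasp; the last joint's range is limited). The gripper opens to 88 mm and grips with 3 to 60 N. Pads are 18 mm wide; open, the fingers measure 123 mm over their backs; the gripper's body (75 mm by 187 mm) begins 45 mm behind the grasp point.
Start: joints at [-0.206, 0.181, 1.607, -0, 1.354, -0.206], TCP at [0.575, 0, 0.239] pointing down, gripper open.
Joint ranges: [-2.99, 2.99], [-0.89, 2.07], [0.3, 2.58], [-1.14, 4.28], [0, 2.63], [-3.12, 3.12]. Speed limits (rad/s): [2.57, 2.57, 3.01, 3.14, 3.14, 3.14].

INTERFACE

Orientations are given as a unit quaternion [x, y, z, w].
In Python, from workcell import observe, grab_frame, calibration, close_job, grasp_offset gives the robot as it stands.
- The arm moves only by the tool jog_arm, never from a script. Its argument "rows" is a list of rows, each a list of 6 numbers: the shift along the world's x, y, z in cm, then the turn, a rotation vector about the world's x, y, z in rad. A call has 1 to 8 rows; each row is the pose to reach, as a shift and turn from the pose commanded when the call began; what a row does not reach only later rows make up. A row lasts 1/10 s, in which the tool goes at most 50 mm and 8.59 degrees, less where a joint would pass 70% of its speed; a pose out of reach is approached as far as the arm can. A call with a gripper value outside its range is refused whole. "claw" is the closure in counts, from 0 (fully open) to 255 (shut), set as the call begins (left out, the last holds). The fingers move at their own pace and stop on an object; "grip_force" is the grip in N (left out, the last holds). Time passes only in rows, so rows that repeat a pose let the fingers close. It gives the time, the measured TCP pose, the force and the opening at its end, in the units of the state.
- observe(): the state, without advancing time (a new reading comes with each control period).
- grab_frame(name): name is "scene" or "side" or "wrist"; returns the picture (400x640x3 uint8, red, green, blue); there is no depth.
- calibration(name): a dict with "fx", "fy", "cx", "cy" (pixels), "rvec" (rotation vector, rad) and "tvec" (3), from world to camera coordinates, as OpenCV has them; the wrist camera has in their place "T_tool_cam" (4x4, takes a point from camera to tool coordinates, whose origin is the TCP and whose axes are the tool frame's). Camera axes: x right, y down, z forward; pixel columns grow to the right and rows downward; lengths in m; the calibration is good to about 2 mm. A picture is of the moment at which its call begins: read the wrist's pose just before it. calibration takes no time and is no camera call.
- close_job(): hands the job in, once; it reports no verdict.
The state is a dict: "time_s": time; "joint_pos": joint angles; "qvel": joint speeds; "effort": joint torques, N m; "eef_pos": TCP position; "eef_rot": TCP orientation; "contact_force": force on the tool from outside, world axes, zero at the start; "torque": the same for the moment, N m; "width": finger opening in m.
Only numpy, scipy, OpenCV 4.12 (cv2) and the standard library are available. Lean on these libraries where they do the work, as an engineer would, in place of code of your own. Each camera call takes 0.05 s, during which the arm holds its last target.

TASK

Take the pile of offcuts apart from the top down and put each piece away on its own wooden holder: the pipe upright in the middle of the round dish, the softwood block on the short board, the square tube on the long narrow board, and last the hardwood block on the long wide board. Lay the three long pieces flat and straight along the middle of their boards, between the end lips. Let no piece topple over, and leave the tumbler and the white line reel where they are.

Things in the scene. Friction and masses are not known exactly. Their poses are not given: they have to be found in the camera images.
- pipe_piece_center (a point): Piece of grey steel pipe standing on end on top of the pile; outer diameter 42 mm, 85 mm tall, open ends, about 0.24 kg. The point is its centre, half-way up on its axis; z along the axis, up.
- softwood_block_center (a point): Light-brown softwood block, 90 mm long, 50 mm wide, 42 mm high, about 0.13 kg, second from the top of the pile. The point is its centre, half-way up. Its z axis points up and its x axis runs along its length, so its yaw is the direction of the long side (either way round).
- square_tube_center (a point): Rusty steel square tube, 170 mm long, 30 mm wide, 30 mm high, about 0.3 kg, third from the top of the pile, under the softwood block; both its ends show. The point is its centre, half-way up. Its z axis points up and its x axis runs along its length, so its yaw is the direction of the long side (either way round).
- hardwood_block_center (a point): Red-brown hardwood block, 200 mm long, 52 mm wide, 36 mm high, about 0.28 kg, at the bottom of the pile on the table. The point is its centre, half-way up. The four pieces lie loose on one another, each roughly centred on and along the one below; similar pieces lying farther off on the table do not belong to the pile. Its z axis points up and its x axis runs along its length, so its yaw is the direction of the long side (either way round).
- round_dish_seat (a point): Round wooden dish for the pipe: outside 86 mm across, inside 70 mm across, rim 16 mm above the table. The point is the centre of its inner floor, 8 mm above the table. Fixed to the table.
- short_board_seat (a point): Short wooden board for the softwood block: 130 mm long, 80 mm wide, 114 mm clear between the lips. Across each end stands a lip 8 mm thick whose top is 8 mm above the board's face (16 mm above the table); the long sides are open. The point is the centre of the board's upper face, between the lips and 8 mm above the table; its x axis runs along the board's length, z up. Fixed to the table.
- narrow_board_seat (a point): Long narrow wooden board for the square tube: 210 mm long, 60 mm wide, 194 mm clear between the lips. Across each end stands a lip 8 mm thick whose top is 8 mm above the board's face (16 mm above the table); the long sides are open. The point is the centre of the board's upper face, between the lips and 8 mm above the table; its x axis runs along the board's length, z up. Fixed to the table.
- wide_board_seat (a point): Long wide wooden board for the hardwood block: 240 mm long, 82 mm wide, 224 mm clear between the lips. Across each end stands a lip 8 mm thick whose top is 8 mm above the board's face (16 mm above the table); the long sides are open. The point is the centre of the board's upper face, between the lips and 8 mm above the table; its x axis runs along the board's length, z up. Fixed to the table.
- tumbler_center (a point): Clear drinking tumbler, a bystander, behind the work; 80 mm across, 91 mm tall. The point is its centre, 45 mm above the table.
- line_reel_center (a point): Small white line reel, a bystander, behind the work; 46 mm across, 33 mm tall. The point is its centre, half-way up.
Not all that is in view belongs to the job. Leave any red or yellow look-alike of the part that bears pipe_piece_center alone.

How it is judged:
On the way, in this order (a step that is already met when the one before it is completed fails the run):
1. the pipe stands upright in the round dish (horizontal distance between pipe_piece_center and round_dish_seat below 0.015 m and z of pipe_piece_center in the frame of round_dish_seat between 0.0385 and 0.0465 m and angle between pipe_piece_center's own z axis and vertical below 0.12 rad), for 0.2 s.
2. the softwood block lies on the short board (x of softwood_block_center in the frame of short_board_seat between -0.013 and 0.013 m and y of softwood_block_center in the frame of short_board_seat between -0.015 and 0.015 m and z of softwood_block_center in the frame of short_board_seat between 0.017 and 0.025 m and angle between softwood_block_center's own z axis and vertical below 0.12 rad and angle between the x axis of softwood_block_center and the x axis of short_board_seat, either way round below 0.17 rad), for 0.2 s.
3. the square tube lies on the long narrow board (x of square_tube_center in the frame of narrow_board_seat between -0.013 and 0.013 m and y of square_tube_center in the frame of narrow_board_seat between -0.015 and 0.015 m and z of square_tube_center in the frame of narrow_board_seat between 0.011 and 0.019 m and angle between square_tube_center's own z axis and vertical below 0.12 rad and angle between the x axis of square_tube_center and the x axis of narrow_board_seat, either way round below 0.17 rad), for 0.2 s.
4. the hardwood block lies on the long wide board (x of hardwood_block_center in the frame of wide_board_seat between -0.013 and 0.013 m and y of hardwood_block_center in the frame of wide_board_seat between -0.015 and 0.015 m and z of hardwood_block_center in the frame of wide_board_seat between 0.014 and 0.022 m and angle between hardwood_block_center's own z axis and vertical below 0.12 rad and angle between the x axis of hardwood_block_center and the x axis of wide_board_seat, either way round below 0.17 rad), for 0.2 s.
At the end, for the whole second after the job is handed in: All released and at rest: the pipe upright on the dish floor within 15 mm of its centre; each long piece flat on its own board, centre within 13 mm of the board centre lengthways and 15 mm across, within 0.17 rad of its direction (all of step 1 and all of step 2 and all of step 3 and all of step 4 and linear speed of each of pipe_piece, softwood_block, square_tube, hardwood_block below 0.02 m/s); the robot touches nothing.
It fails at once if the tumbler is moved by more than 20 mm (distance of tumbler_center from where it was at the start of the episode above 0.02 m).
It fails at once if the line reel is moved by more than 20 mm (distance of line_reel_center from where it was at the start of the episode above 0.02 m).
It fails at once if a piece topples over (angle between any of pipe_piece_center, softwood_block_center, square_tube_center, hardwood_block_center's own z axis and vertical above 0.9 rad).
It also fails if it takes over 131 s, if anything falls off the work surface, if the arm or the gripper's body presses on something with over 40 N, if the wrist force passes 120 N, or if a joint passes its speed limit or range.

## Working session

There is one attempt and no reset: what is moved stays moved. The work goes in short steps, Python scripts to look and compute and a tool call to move; the robot and the scene stay as the last step left them, time stands still between calls to the robot, and variables do not carry over. Pictures are saved under pics/ and viewed, and the job is handed in when it is done.

Besides the shell and the picture viewer there is one more tool, called in YAML: its name, and indented under it one key for each argument. jog_arm: Moves the arm, as the interface text tells. Its arguments: {"type":"object","properties":{"rows":{"type":"array","items":{"type":"array","items":{"type":"number"}}},"claw":{"type":"number"},"grip_force":{"type":"number"}},"required":["rows"]}

```bash
ls; mkdir -p pics; python3 - <<'E'
from workcell import *
import cv2
print(observe()); print(grasp_offset if not callable(grasp_offset) else grasp_offset())
for n in ["scene","side","wrist"]:
    print(n,calibration(n))
    cv2.imwrite(f"pics/{n}0.png",grab_frame(n)[:,:,::-1])
E
```

```text
pics
{'time_s': 0.0, 'joint_pos': array([-2.06289438e-01,  1.81507222e-01,  1.60797182e+00,  2.73099228e-06,
        1.35381357e+00, -2.06284823e-01]), 'qvel': array([-1.37497924e-03,  7.14586823e-04, -1.09784809e-03,  5.58741489e-05,
        3.35978137e-04, -2.09431002e-05]), 'effort': array([-5.85923790e-04, -4.33866942e+01, -3.41848969e+01,  7.00952648e-02,
        3.87157314e-02, -1.54040990e-04]), 'eef_pos': array([5.74476646e-01, 1.33947746e-04, 2.37846650e-01]), 'eef_rot': array([ 0.49967298,  0.50050206, -0.50032926,  0.49949497]), 'contact_force': array([-0.12078051,  0.22056766,  0.50441482]), 'torque': array([ 0.00481916, -0.03003421,  0.0203705 ]), 'width': 0.08798045420062428}
0.0187
scene {'fx': 428.5605387229433, 'fy': 428.5605387229433, 'cx': 316.0978099936559, 'cy': 197.54972775353613, 'rvec': array([ 1.96511171, -0.47320476,  0.33869843]), 'tvec': array([-0.49696488,  0.19570335,  1.00842723])}
side {'fx': 491.9463559966627, 'fy': 491.9463559966627, 'cx': 317.7683094319424, 'cy': 198.235237994873, 'rvec': array([ 2.06672551, -0.11857633,  0.06862289]), 'tvec': array([-0.53082022,  0.127968  ,  1.459789  ])}
wrist {'fx': 360.61880727474266, 'fy': 360.61880727474266, 'cx': 320.7203775513371, 'cy': 202.77078636718832, 'T_tool_cam': array([[ 7.24475367e-04, -2.84347793e-01,  9.58720923e-01,
        -1.46266075e-01],
       [ 9.99999722e-01,  3.77056971e-04, -6.43836839e-04,
         6.95260242e-04],
       [-1.78418823e-04,  9.58721122e-01,  2.84347987e-01,
        -7.43219968e-02],
       [ 0.00000000e+00,  0.00000000e+00,  0.00000000e+00,
         1.00000000e+00]])}
```

View pics/scene0.png

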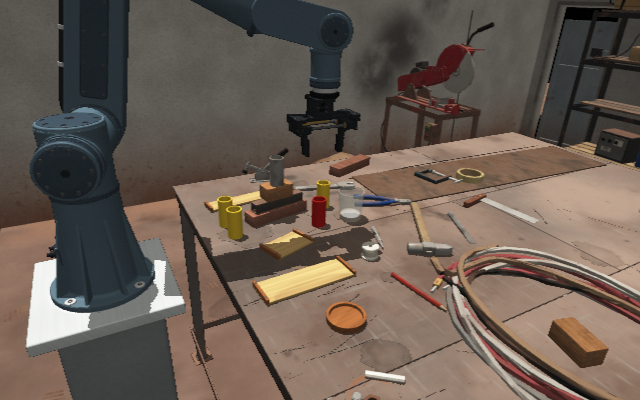

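View pics/side0.png

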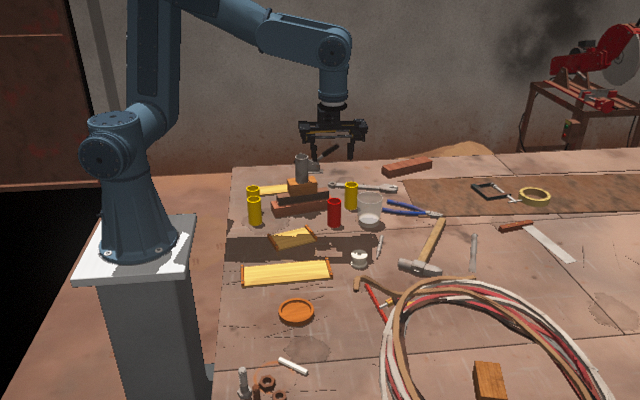

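View pics/wrist0.png

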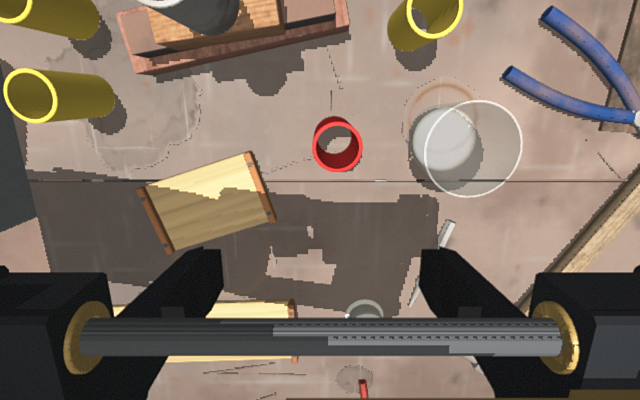

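The scene view shows the pile (pipe at 277,170), a short board (287,243), a long board (305,280), the dish (346,317) and a board behind the pile (235,200). I'll get rough coordinates and zoomed crops next.

```bash
cat > h.py <<'E'
import numpy as np, cv2, json
from workcell import *
from scipy.spatial.transform import Rotation as R
def cam(n,st=None):
    c=calibration(n); K=np.array([[c['fx'],0,c['cx']],[0,c['fy'],c['cy']],[0,0,1]])
    if n=='wrist':
        st=st or observe()
        T=np.eye(4);T[:3,:3]=R.from_quat(st['eef_rot']).as_matrix();T[:3,3]=st['eef_pos']
        T=T@c['T_tool_cam']; Rw=T[:3,:3].T; t=-Rw@T[:3,3]
    else: Rw=R.from_rotvec(c['rvec']).as_matrix(); t=c['tvec']
    return K,Rw,np.array(t)
def px(C,uv,z):
    K,Rw,t=C; o=-Rw.T@t; d=Rw.T@np.linalg.inv(K)@np.array([uv[0],uv[1],1.]); return o+d*(z-o[2])/d[2]
def proj(C,P):
    K,Rw,t=C; q=(K@(Rw@np.atleast_2d(P).T+t[:,None])).T; return q[:,:2]/q[:,2:]
def snap(n,name):
    st=observe(); im=grab_frame(n); cv2.imwrite(f'pics/{name}.png',im[:,:,::-1])
    if n=='wrist': np.savez(f'pics/{name}.npz',p=st['eef_pos'],q=st['eef_rot'])
    return im
def wc(name):
    d=np.load(f'pics/{name}.npz'); return cam('wrist',dict(eef_pos=d['p'],eef_rot=d['q']))
def crop(name,x0,y0,x1,y1,s,out):
    im=cv2.imread(f'pics/{name}.png')[y0:y1,x0:x1]; cv2.imwrite(f'pics/{out}.png',cv2.resize(im,None,fx=s,fy=s,interpolation=cv2.INTER_CUBIC))
E
python3 - <<'E'
from h import *
np.set_printoptions(precision=4,suppress=True)
print(R.from_quat(observe()['eef_rot']).as_matrix())
for n,pts in dict(scene=[(346,317,.012),(305,280,.008),(287,243,.008),(235,200,.008),(277,215,.018),(276,157,.193),(232,240,0),(372,253,0),(350,218,0),(319,225,0),(225,228,0),(322,205,0)],side=[(296,312,.012),(287,273,.008),(292,238,.008),(270,190,.008),(302,205,.018),(301,155,.19),(360,262,0),(370,222,0)]).items():
    C=cam(n)
    for u,v,z in pts: print(n,u,v,px(C,(u,v),z))
crop('scene0',170,130,400,350,3.4/1.3,'c1'); crop('side0',220,130,420,330,3,'c2')
E
```

```text
[[-0.0013  1.     -0.    ]
 [ 0.0003 -0.     -1.    ]
 [-1.     -0.0013 -0.0003]]
scene 346 317 [ 0.4357 -0.372   0.012 ]
scene 305 280 [ 0.4195 -0.2133  0.008 ]
scene 287 243 [ 0.4515 -0.0403  0.008 ]
scene 235 200 [0.411  0.2816 0.008 ]
scene 277 215 [0.4854 0.1066 0.018 ]
scene 276 157 [0.4963 0.1341 0.193 ]
scene 232 240 [0.326  0.0523 0.    ]
scene 372 253 [ 0.641  -0.1734  0.    ]
scene 350 218 [0.6956 0.0243 0.    ]
scene 319 225 [0.5867 0.0255 0.    ]
scene 225 228 [0.329  0.1269 0.    ]
scene 322 205 [0.661  0.1421 0.    ]
side 296 312 [ 0.4394 -0.3742  0.012 ]
side 287 273 [ 0.4272 -0.2147  0.008 ]
side 292 238 [ 0.452  -0.0466  0.008 ]
side 270 190 [0.396  0.2694 0.008 ]
side 302 205 [0.4972 0.1313 0.018 ]
side 301 155 [0.4982 0.1459 0.19  ]
side 360 262 [ 0.6321 -0.1776  0.    ]
side 370 222 [0.7038 0.0291 0.    ]
```

View pics/c1.png

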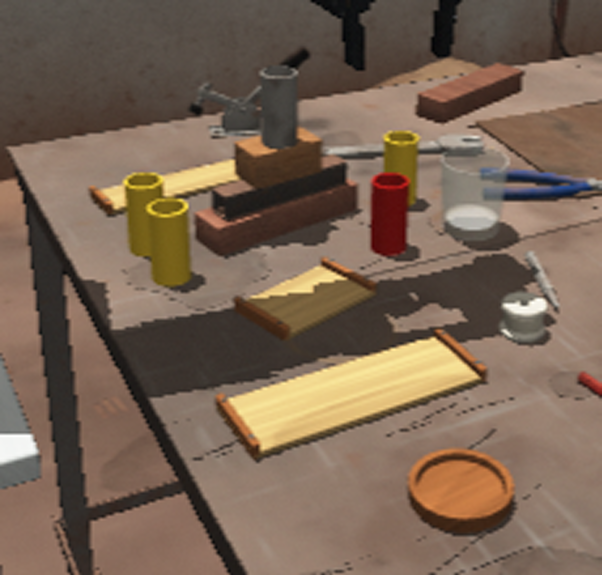

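View pics/c2.png

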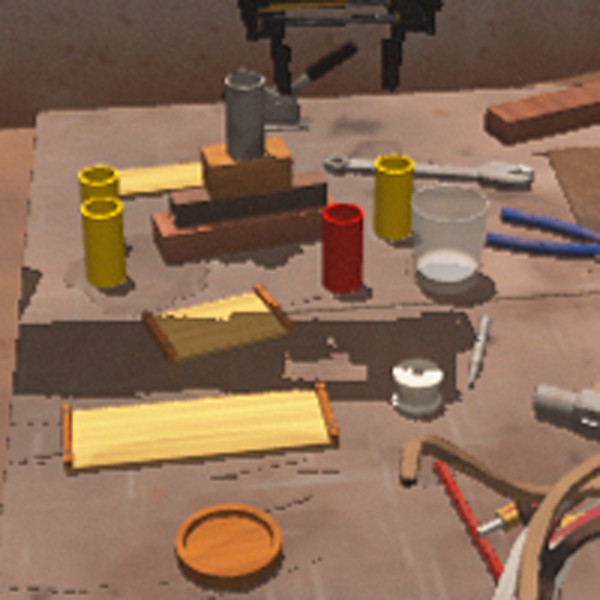

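jog_arm:
  rows:
    - [-2, 4, 4, 0, 0, 0]
    - [-4, 8, 8, 0, 0, 0]
    - [-6, 12, 12, 0, 0, 0]
    - [-7.5, 15, 16, 0, 0, 0]
    - [-7.5, 15, 16, 0, 0, 0]
    - [-7.5, 15, 16, 0, 0, 0]
    - [-7.5, 15, 16, 0, 0, 0]

```text
time_s: 0.85
eef_pos: [0.5, 0.1501, 0.3984]
eef_rot: [0.5, 0.5, -0.5, 0.5]
contact_force: [-0.4, -0.6, -1.0]
width: 0.0877
```

```bash
python3 - <<'E'
from h import *
snap('wrist','w1'); print(observe()['eef_pos'],observe()['time_s'],abs(observe()['qvel']).max())
E
```

```text
[0.49983799 0.14952557 0.3972185 ] 0.9 0.01897692261892977
```

View pics/w1.png

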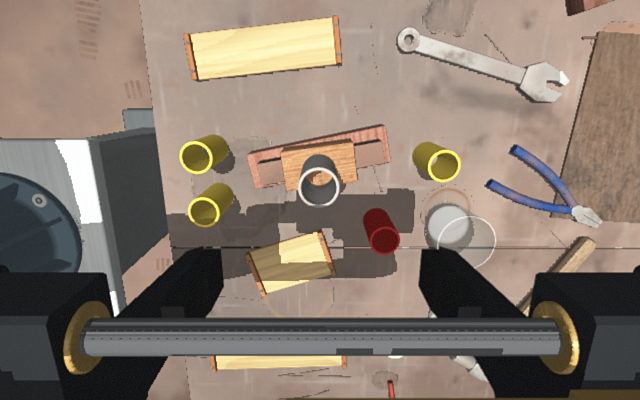

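```bash
python3 - <<'E'
from h import *
crop('w1',235,115,405,235,4.6,'c3'); crop('w1',170,5,360,95,4.2,'c4')
E
```

```text
(no output)
```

View pics/c3.png

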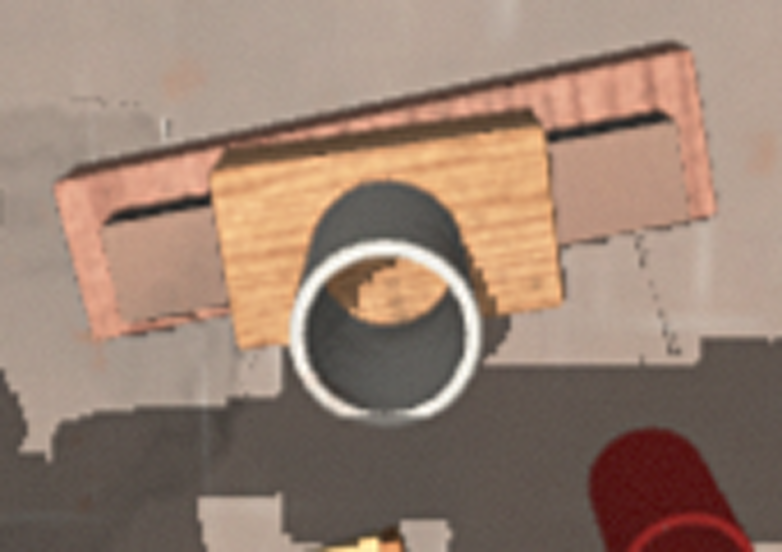

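View pics/c4.png

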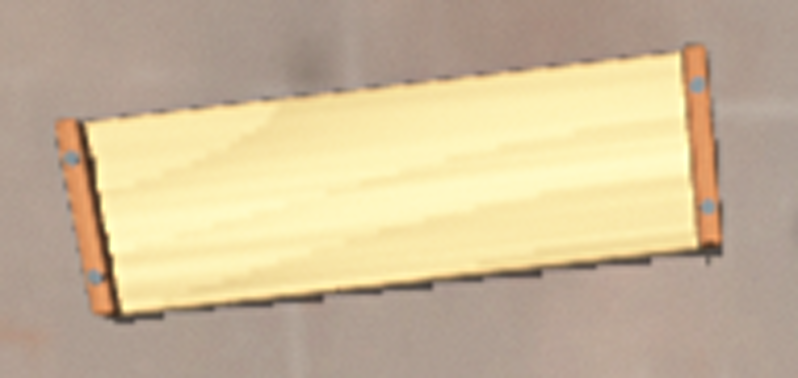

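```bash
cat >> h.py <<'E'
def rect(C,pts,z,s=1,o=(0,0)):
    P=np.array([px(C,(p[0]/s+o[0],p[1]/s+o[1]),z)[:2] for p in pts])
    (c,wh,a)=cv2.minAreaRect((P*1000).astype(np.float32))
    L=[np.linalg.norm(P[i]-P[(i+1)%4])*1000 for i in range(4)]
    d=P[1]-P[0]+P[2]-P[3]
    print('mean',P.mean(0).round(4),'sides',np.round(L,1),'yaw',round(np.degrees(np.arctan2(d[1],d[0])),2))
E
python3 - <<'E'
from h import *
C=wc('w1')
rect(C,[(57,120),(706,45),(720,248),(98,315)],.016,4.2,(170,5))
rect(C,[(213,170),(541,125),(563,302),(238,348)],.108,4.6,(235,115))
rect(C,[(104,222),(670,122),(686,220),(118,318)],.066,4.6,(235,115))
rect(C,[(57,183),(690,50),(714,213),(95,338)],.036,4.6,(235,115))
for p in [(387,331),(292,331),(482,331),(387,240),(387,422)]: print(px(C,(p[0]/4.6+235,p[1]/4.6+115),.193))
E
```

```text
mean [0.4229 0.2854] sides [208.2  60.2 206.4  59.5] yaw 5.94
mean [0.4989 0.141 ] sides [86.9 48.  88.9 48.7] yaw 8.12
mean [0.4998 0.1378] sides [166.2  29.  169.5  28.9] yaw 10.08
mean [0.4978 0.1397] sides [196.9  50.4 197.6  50. ] yaw 11.78
[0.49891305 0.13660617 0.193     ]
[0.47817646 0.13657758 0.193     ]
[0.5196488  0.13663477 0.193     ]
[0.49891232 0.15673662 0.193     ]
[0.49891381 0.11581761 0.193     ]
```

jog_arm:
  rows:
    - [-0.1, -1.3, -4, 0, 0, 0]
    - [-0.1, -1.3, -8.5, 0, 0, 0]
    - [-0.1, -1.3, -13, 0, 0, 0]
    - [-0.1, -1.3, -17, 0, 0, 0]
    - [-0.1, -1.3, -20.5, 0, 0, 0]
    - [-0.1, -1.3, -23, 0, 0, 0]
    - [-0.1, -1.3, -25, 0, 0, 0]
    - [-0.1, -1.3, -25, 0, 0, 0]

```text
time_s: 1.7
eef_pos: [0.4955, 0.1356, 0.1436]
eef_rot: [-0.498, -0.502, 0.503, -0.497]
contact_force: [-0.8, 0.1, 0.3]
width: 0.0878
```

```bash
python3 - <<'E'
from h import *
snap('side','s1'); crop('s1',220,100,420,250,4,'c5')
E
```

```text
(no output)
```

View pics/c5.png

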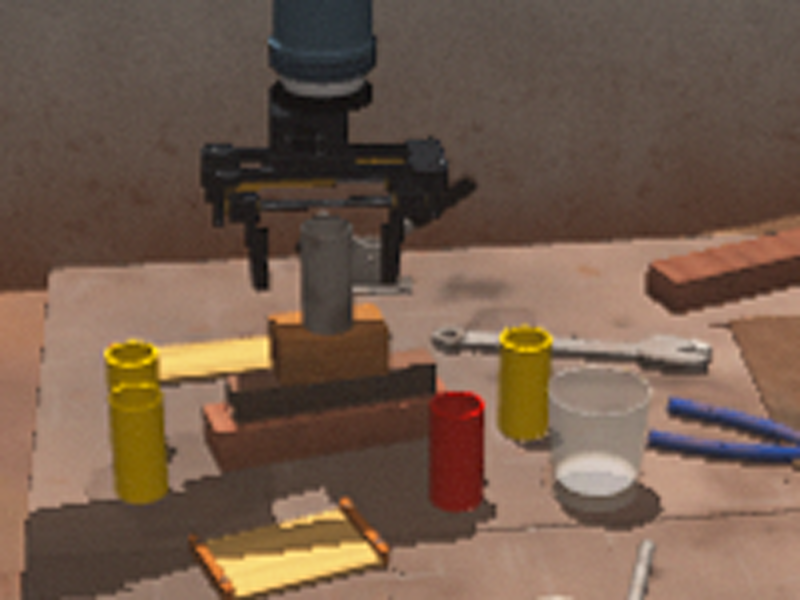

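jog_arm:
  rows:
    - [0, 0, 0, 0, 0, 0]
    - [0, 0, 0, 0, 0, 0]
    - [0, 0, 0, 0, 0, 0]
    - [0, 0, 0, 0, 0, 0]
    - [0, 0, 0, 0, 0, 0]
    - [0, 0, 0, 0, 0, 0]
    - [0, 0, 0, 0, 0, 0]
    - [0, 0, 0, 0, 0, 0]
  claw: 255
  grip_force: 20

```text
time_s: 2.55
eef_pos: [0.499, 0.1371, 0.1489]
eef_rot: [0.5, 0.5, -0.5, 0.5]
contact_force: [-2.0, 0.8, 1.6]
width: 0.0416
```

jog_arm:
  rows:
    - [0, 0, 3, 0, 0, 0]
    - [0, 0, 8, 0, 0, 0]
    - [0, 0, 13, 0, 0, 0]
    - [-1, -4, 16, 0, 0, 0]
    - [-2, -8, 18, 0, 0, 0]
    - [-3, -12, 20, 0, 0, 0]
    - [-4, -16, 21, 0, 0, 0]
    - [-5, -20, 21, 0, 0, 0]

```text
time_s: 3.35
eef_pos: [0.4489, -0.0645, 0.3601]
eef_rot: [0.5, 0.499, -0.499, 0.501]
contact_force: [0.6, 0.5, -2.6]
width: 0.0415
```

jog_arm:
  rows:
    - [-0.5, -4, 0, 0, 0, 0]
    - [-1, -8, 0, 0, 0, 0]
    - [-1, -11, 0, 0, 0, 0]
    - [-1, -13, 0, 0, 0, 0]
    - [-1, -14, 0, 0, 0, 0]
    - [-1, -14, 0, 0, 0, 0]
    - [-1, -14, 0, 0, 0, 0]

```text
time_s: 4.05
eef_pos: [0.439, -0.2022, 0.3583]
eef_rot: [0.5, 0.5, -0.5, 0.5]
contact_force: [-1.0, 0.7, -3.2]
width: 0.0414
```

```bash
python3 - <<'E'
from h import *
snap('wrist','w2'); print(observe()['eef_pos'],observe()['width'],abs(observe()['qvel']).max())
E
```

```text
[ 0.43906755 -0.20191972  0.35849076] 0.041327635875881966 0.008705540115359966
```

View pics/w2.png

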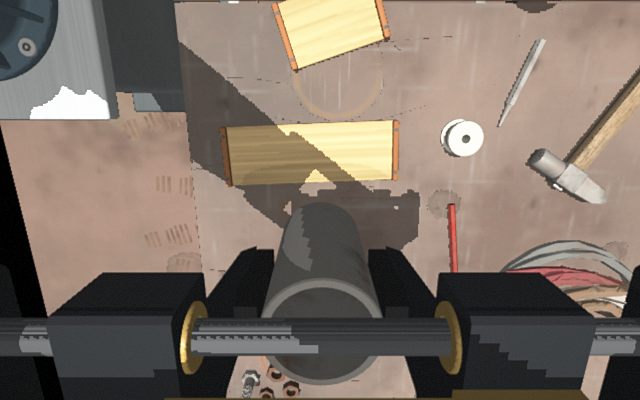

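Wide board at about (310,153), short board partly cut off at (332,30), and the reel at (463,138). Now on to a view of the dish.

jog_arm:
  rows:
    - [0, -4, 0, 0, 0, 0]
    - [0, -8, 0, 0, 0, 0]
    - [0, -12, 0, 0, 0, 0]
    - [0, -16, 0, 0, 0, 0]
    - [0, -19, -1, 0, 0, 0]
    - [0, -20, -2, 0, 0, 0]
    - [0, -20, -2, 0, 0, 0]
    - [0, -20, -2, 0, 0, 0]

```text
time_s: 4.9
eef_pos: [0.4394, -0.4013, 0.3384]
eef_rot: [0.5, 0.501, -0.499, 0.5]
contact_force: [0.1, -1.1, -3.5]
width: 0.0414
```

```bash
python3 - <<'E'
from h import *
snap('wrist','w3'); print(observe()['eef_pos'],observe()['width'],abs(observe()['qvel']).max())
crop('w2',210,100,410,200,4,'c6'); crop('w3',220,60,420,210,4,'c7')
E
```

```text
[ 0.43961969 -0.40138267  0.33918063] 0.04159324925375737 0.012887704371463212
```

View pics/w3.png

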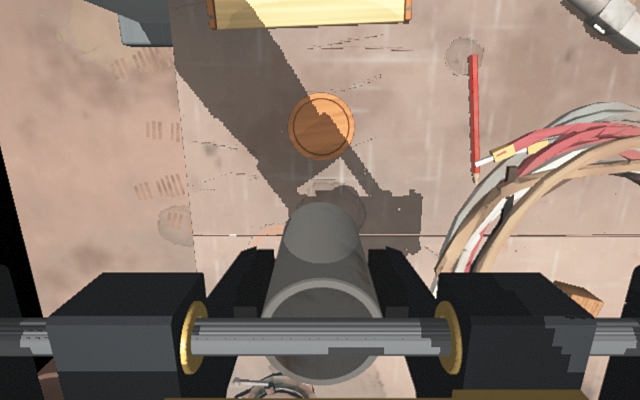

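View pics/c6.png

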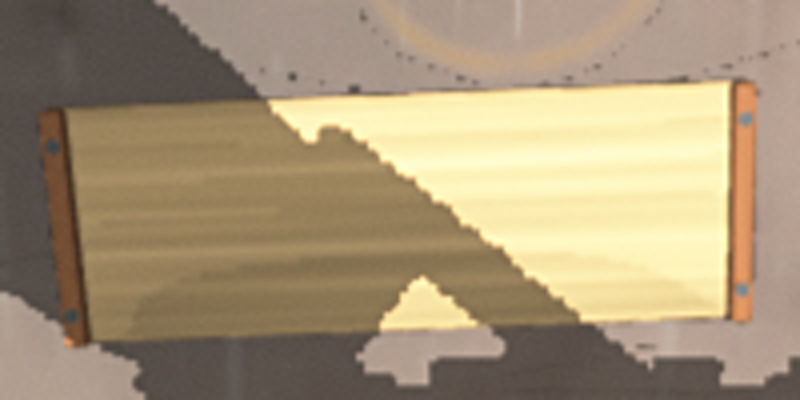

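View pics/c7.png

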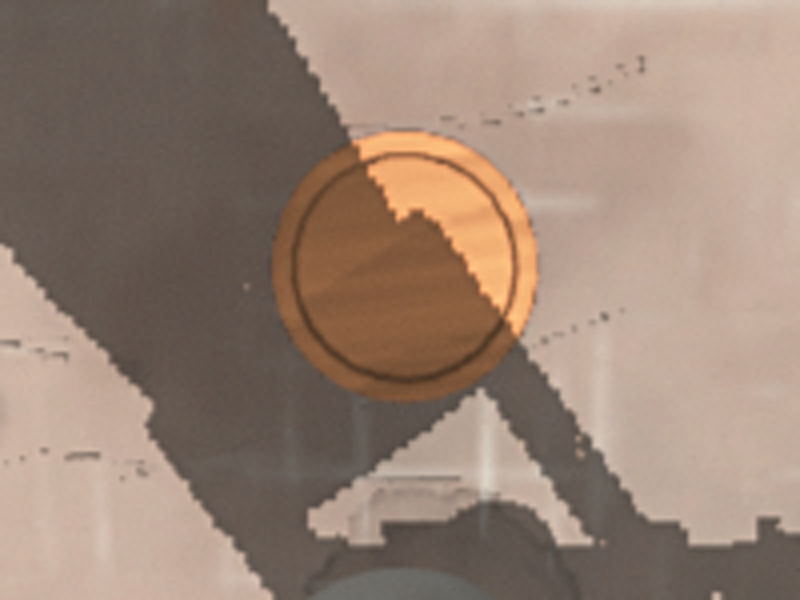

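```bash
python3 - <<'E'
from h import *
C=wc('w3')
for p in [(405,266),(272,266),(538,266),(405,129),(405,403)]: print(px(C,(p[0]/4+220,p[1]/4+60),.016))
C=wc('w2')
rect(C,[(40,110),(756,80),(750,320),(68,346)],.016,4,(210,100))
E
```

```text
[ 0.44028781 -0.36403952  0.016     ]
[ 0.39786228 -0.36410468  0.016     ]
[ 0.48270445 -0.36397438  0.016     ]
[ 0.44021009 -0.32225828  0.016     ]
[ 0.44036974 -0.40808321  0.016     ]
mean [ 0.4254 -0.2036] sides [237.8  81.3 237.4  80.9] yaw 2.33
```

```bash
python3 - <<'E'
from h import *
np.set_printoptions(precision=4,suppress=True)
for n in['w1','w2','w3']: d=np.load(f'pics/{n}.npz'); print(d['q'],d['p'])
th=np.linspace(0,2*np.pi,40)
ring=np.c_[.4402+.043*np.cos(th),-.3652+.043*np.sin(th),0*th+.016]
def bx(x,y,yaw,l,w,z):
    a=np.radians(yaw);c,s=np.cos(a),np.sin(a)
    return np.array([[x+c*u*l/2-s*v*w/2,y+s*u*l/2+c*v*w/2,z] for u,v in[(-1,-1),(1,-1),(1,1),(-1,1)]])
for n,r in(('scene',(170,130,400,350)),('side',(220,130,420,330))):
    im=cv2.imread(f'pics/{n}0.png'); s=3; C=cam(n)
    im=cv2.resize(im[r[1]:r[3],r[0]:r[2]],None,fx=s,fy=s,interpolation=2)
    for P in[ring,bx(.4254,-.2036,2.33,240,82,16)/[1,1,1] if 0 else bx(.4254,-.2036,2.33,.24,.082,.016),bx(.4229,.2854,5.94,.21,.06,.016),bx(.4978,.1397,11.8,.2,.052,.036)]:
        q=((proj(C,P)-[r[0],r[1]]+.5)*s-.5)
        cv2.polylines(im,[q.round().astype(np.int32)],True,(255,0,0),1)
    cv2.imwrite(f'pics/o_{n}.png',im)
E
```

```text
[ 0.4997  0.5001 -0.4997  0.5005] [0.5    0.1501 0.3984]
[ 0.5     0.5005 -0.4998  0.4996] [ 0.439  -0.2022  0.3583]
[ 0.5     0.5008 -0.4994  0.4998] [ 0.4394 -0.4013  0.3384]
```

View pics/o_scene.png

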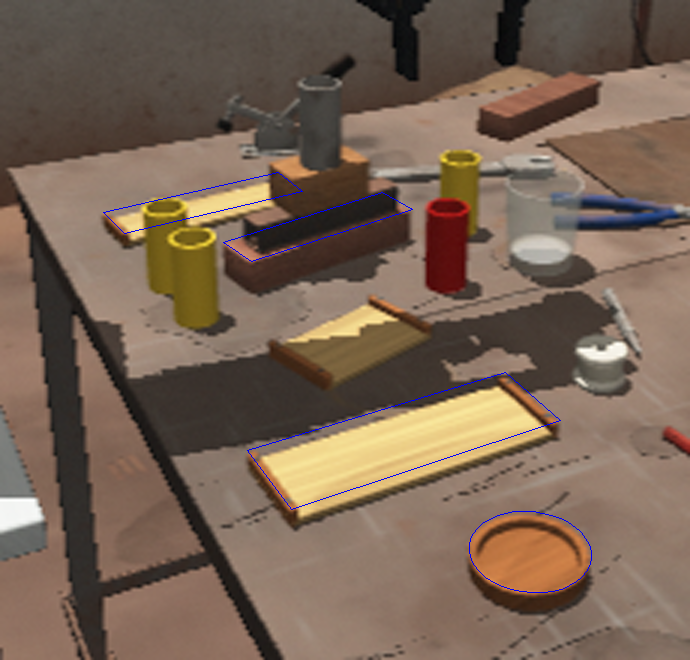

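View pics/o_side.png

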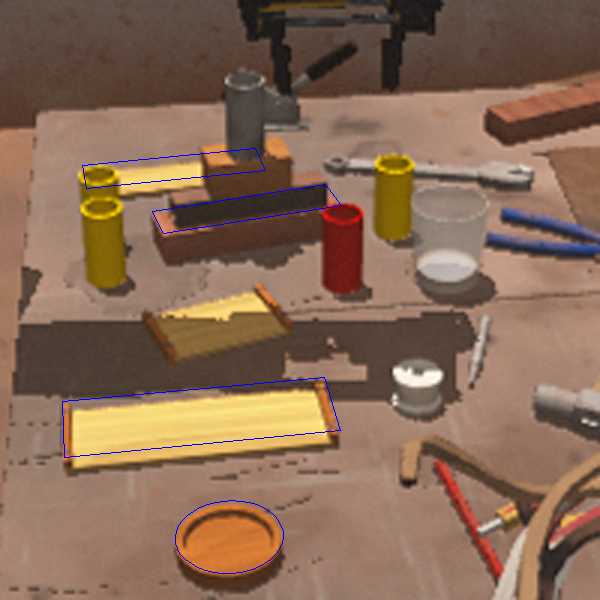

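jog_arm:
  rows:
    - [0.1, 3.6, -2, 0, 0, 0]
    - [0.1, 3.6, -7, 0, 0, 0]
    - [0.1, 3.6, -12, 0, 0, 0]
    - [0.1, 3.6, -17, 0, 0, 0]
    - [0.1, 3.6, -21.5, 0, 0, 0]
    - [0.1, 3.6, -25, 0, 0, 0]
    - [0.1, 3.6, -26, 0, 0, 0]
    - [0.1, 3.6, -26, 0, 0, 0]

```text
time_s: 5.75
eef_pos: [0.4401, -0.3657, 0.0784]
eef_rot: [0.5, 0.501, -0.5, 0.5]
contact_force: [0.2, -0.4, -2.2]
width: 0.0415
```

jog_arm:
  rows:
    - [0, 0, -1, 0, 0, 0]
    - [0, 0, -2, 0, 0, 0]
    - [0, 0, -2.5, 0, 0, 0]
    - [0, 0, -2.8, 0, 0, 0]
    - [0, 0, -2.8, 0, 0, 0]
    - [0, 0, -2.8, 0, 0, 0]

```text
time_s: 6.35
eef_pos: [0.4401, -0.3672, 0.0509]
eef_rot: [0.5, 0.5, -0.5, 0.5]
contact_force: [0.4, 0.1, -2.8]
width: 0.0419
```

```bash
python3 - <<'E'
from h import *
snap('side','s2'); crop('s2',240,230,360,340,5,'c8'); snap('scene','sc2'); crop('sc2',280,220,420,340,5,'c9')
E
```

```text
(no output)
```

View pics/c8.png

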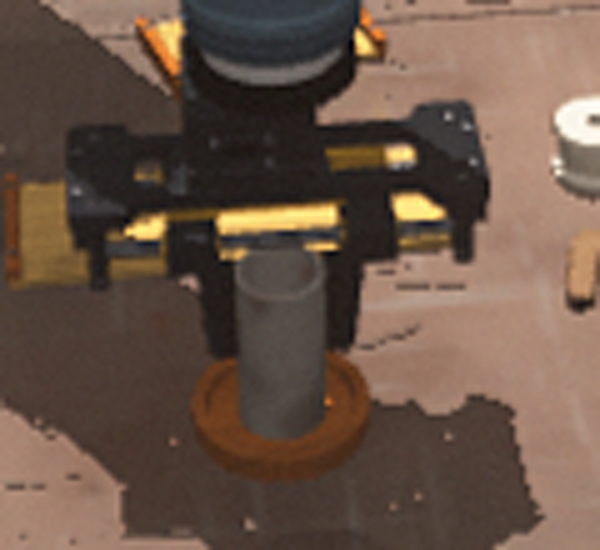

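View pics/c9.png

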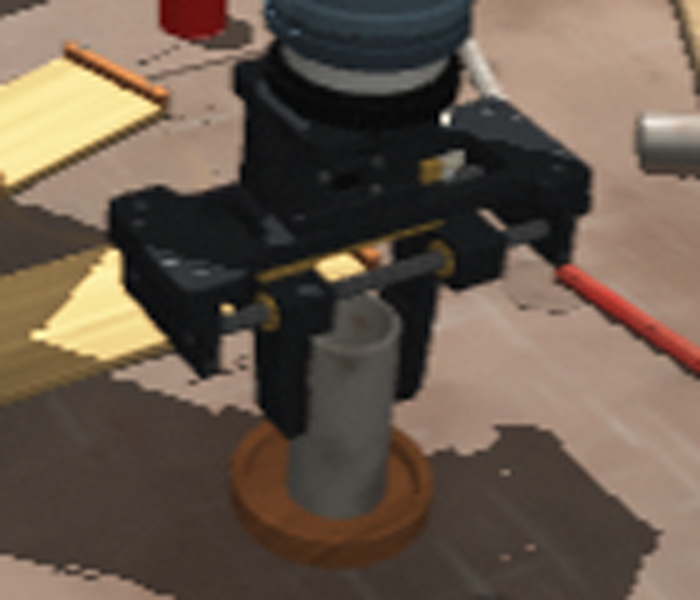

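```bash
python3 - <<'E'
from h import *
C=cam('side')
print(px(C,(240+281/5,230+438/5),.009))   # front bottom edge of pipe
print('rim front/back',px(C,(240+281/5,230+352/5),.016),px(C,(240+281/5,230+463/5),.016), px(C,(240+191/5,230+408/5),.016),px(C,(240+370/5,230+408/5),.016))
for u,v in[(281,212+30),(281,300)]: print('top rim',px(C,(240+u/5,230+v/5),.094))
E
```

```text
[ 0.43855303 -0.39021377  0.009     ]
rim front/back [ 0.44270581 -0.33728102  0.016     ] [ 0.4368705  -0.41456758  0.016     ] [ 0.39727587 -0.37248608  0.016     ] [ 0.481601   -0.38225383  0.016     ]
top rim [ 0.44337853 -0.35142953  0.094     ]
top rim [ 0.44019023 -0.39365735  0.094     ]
```

jog_arm:
  rows:
    - [0, 0, 0, 0, 0, 0]
    - [0, 0, 0, 0, 0, 0]
    - [0, 0, 0, 0, 0, 0]
    - [0, 0, 0, 0, 0, 0]
    - [0, 0, 0, 0, 0, 0]
    - [0, 0, 0, 0, 0, 0]
  claw: 0

```text
time_s: 7.05
eef_pos: [0.44, -0.367, 0.0508]
eef_rot: [0.5, 0.5, -0.5, 0.5]
contact_force: [-0.5, 0.1, 0.1]
width: 0.0871
```

jog_arm:
  rows:
    - [0, 0, 2, 0, 0, 0]
    - [0, 0, 5, 0, 0, 0]
    - [0, 0, 9, 0, 0, 0]
    - [0, 0, 14, 0, 0, 0]
    - [0, 3, 19, 0, 0, 0]
    - [0, 7, 24, 0, 0, 0]
    - [0, 11, 27, 0, 0, 0]
    - [0, 15, 29, 0, 0, 0]

```text
time_s: 7.85
eef_pos: [0.4401, -0.23, 0.3349]
eef_rot: [0.5, 0.499, -0.5, 0.501]
contact_force: [1.2, 0.3, -0.1]
width: 0.0885
```

jog_arm:
  rows:
    - [0.5, 5, 0, 0, 0, 0]
    - [1, 10, 0, 0, 0, 0]
    - [2, 14, 0, 0, 0, 0]
    - [3, 18, 0, 0, 0, 0]
    - [3, 20, 0, 0, 0, 0]
    - [3, 20, 0, 0, 0, 0]
    - [3, 20, 0, 0, 0, 0]

```text
time_s: 8.55
eef_pos: [0.47, -0.0306, 0.3324]
eef_rot: [0.5, 0.5, -0.5, 0.5]
contact_force: [-0.5, -0.4, 0.1]
width: 0.088
```

```bash
python3 - <<'E'
from h import *
snap('wrist','w4'); print(observe()['eef_pos'],observe()['width'],abs(observe()['qvel']).max())
snap('side','s3'); crop('s3',220,130,420,330,3,'c10')
E
```

```text
[ 0.4699696  -0.03119054  0.33237919] 0.08796618500507437 0.018986109012449858
```

View pics/w4.png

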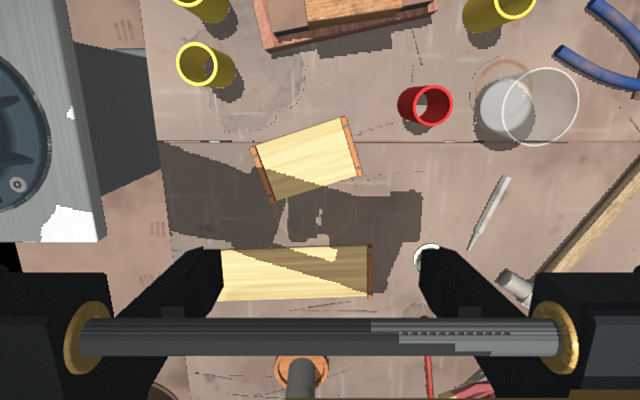

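View pics/c10.png

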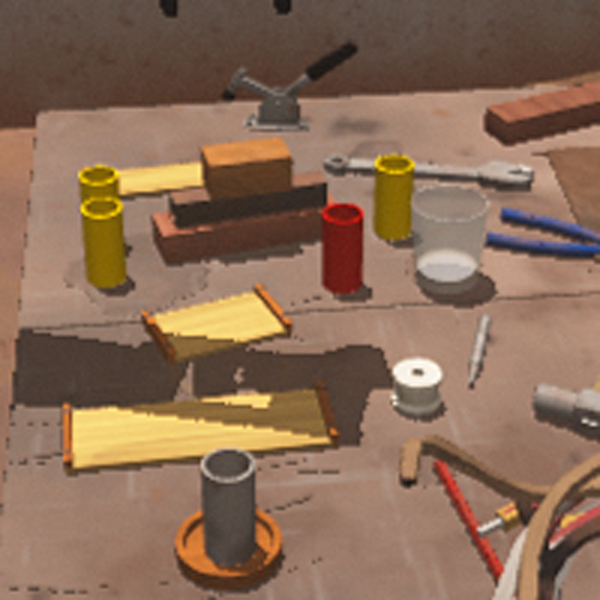

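```bash
python3 - <<'E'
from h import *
crop('w4',240,105,370,210,6,'c11')
E
```

```text
(no output)
```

View pics/c11.png

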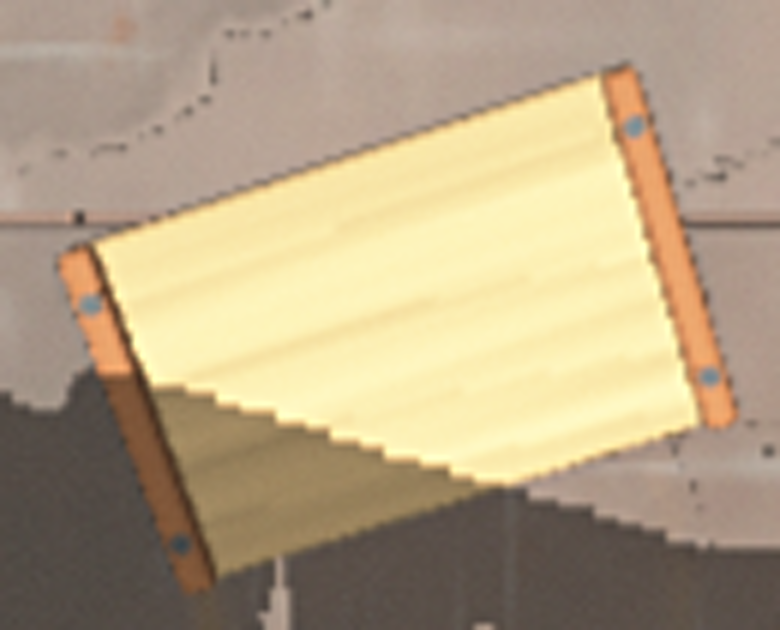

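jog_arm:
  rows:
    - [0.5, 4, 2, 0, 0, 0]
    - [1, 8, 2, 0, 0, 0]
    - [2, 12, 2, 0, 0, 0]
    - [3, 14, 2, 0, 0, 0]
    - [3, 15, 2, 0, 0, 0]
    - [3, 15, 2, 0, 0, 0]
    - [3, 15, 2, 0, 0, 0]

```text
time_s: 9.35
eef_pos: [0.4999, 0.1182, 0.3522]
eef_rot: [-0.5, -0.5, 0.501, -0.5]
contact_force: [-0.2, 0.2, 0.8]
width: 0.0881
```

```bash
python3 - <<'E'
from h import *
snap('wrist','w5'); print(observe()['eef_pos'],observe()['width'],abs(observe()['qvel']).max())
crop('w5',220,110,420,240,4,'c12')
E
```

```text
[0.49989139 0.11804008 0.352316  ] 0.08799084148948699 0.004365839570694301
```

View pics/c12.png

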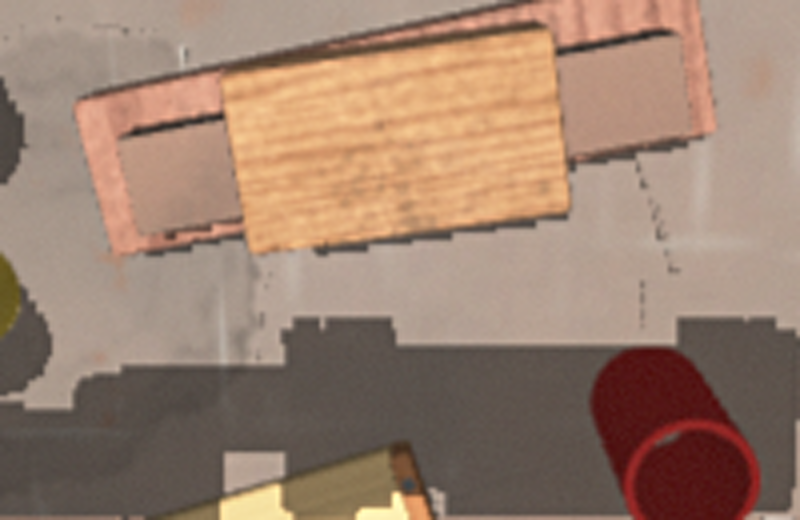

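```bash
python3 - <<'E'
from h import *
C=wc('w4')
rect(C,[(57,258),(632,65),(740,420),(190,595)],.016,6,(240,105))
C=wc('w5')
rect(C,[(222,72),(551,28),(570,212),(250,254)],.108,4,(220,110))
rect(C,[(118,132),(680,30),(693,128),(136,238)],.066,4,(220,110))
E
```

```text
mean [ 0.4528 -0.0381] sides [128.4  79.4 127.9  79.3] yaw 18.27
mean [0.4988 0.1406] sides [87.9 49.5 88.6 49.7] yaw 7.48
mean [0.5004 0.1381] sides [168.5  29.  170.9  32.3] yaw 10.64
```

jog_arm:
  rows:
    - [0, 0.5, 0, 0, 0, 0.14]
    - [0, 1, 0, 0, 0, 0.28]
    - [0, 1.5, -2, 0, 0, 0.42]
    - [0, 2, -4, 0, 0, 0.56]
    - [0, 2.2, -6, 0, 0, 0.7]
    - [0, 2.2, -8, 0, 0, 0.84]
    - [0, 2.2, -10, 0, 0, 0.98]
    - [-0.1, 2.2, -12, 0, 0, 1.12]

```text
time_s: 10.2
eef_pos: [0.4991, 0.14, 0.2318]
eef_rot: [0.157, 0.689, -0.157, 0.69]
contact_force: [0.7, 0.7, 0.2]
width: 0.088
```

jog_arm:
  rows:
    - [0, 0, -2, 0, 0, 0.14]
    - [0, 0, -3, 0, 0, 0.28]
    - [0, 0, -4, 0, 0, 0.42]
    - [0, 0, -5, 0, 0, 0.55]
    - [0, 0, -6, 0, 0, 0.58]
    - [0, 0, -6, 0, 0, 0.58]
    - [0, 0, -6, 0, 0, 0.58]
    - [0, 0, -6, 0, 0, 0.58]

```text
time_s: 11.0
eef_pos: [0.4995, 0.1412, 0.173]
eef_rot: [-0.045, 0.705, 0.045, 0.706]
contact_force: [-0.5, -0.3, 0.3]
width: 0.088
```

```bash
cat >>h.py <<'E'
def say():
    s=observe(); M=R.from_quat(s['eef_rot']).as_matrix(); y=M[:,1]
    print(s['time_s'],s['eef_pos'].round(4),'jaw yaw',round(np.degrees(np.arctan2(y[1],y[0])),2),'down',M[:,0].round(3),'w',round(s['width'],4),'qv',abs(s['qvel']).max().round(3),'j',s['joint_pos'].round(2))
E
python3 - <<'E'
from h import *
say();snap('wrist','w6')
E
```

```text
11.0 [0.4995 0.1412 0.173 ] jaw yaw 97.29 down [ 0.001 -0.    -1.   ] w 0.088 qv 0.009 j [ 0.05  0.13  1.81 -0.    1.2  -1.65]
```

View pics/w6.png

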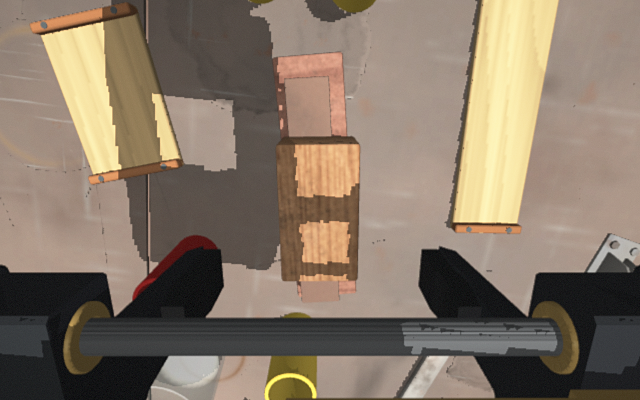

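jog_arm:
  rows:
    - [0, 0, -2.5, 0, 0, 0]
    - [0, 0, -5, 0, 0, 0]
    - [0, 0, -7.5, 0, 0, 0]
    - [0, 0, -9, 0, 0, 0]
    - [0, 0, -9.8, 0, 0, 0]
    - [0, 0, -9.8, 0, 0, 0]

```text
time_s: 11.65
eef_pos: [0.4986, 0.1414, 0.0738]
eef_rot: [-0.046, 0.706, 0.046, 0.705]
contact_force: [-0.4, -0.1, -0.3]
width: 0.0879
```

jog_arm:
  rows:
    - [0, 0, 0, 0, 0, 0]
    - [0, 0, 0, 0, 0, 0]
    - [0, 0, 0, 0, 0, 0]
    - [0, 0, 0, 0, 0, 0]
    - [0, 0, 0, 0, 0, 0]
    - [0, 0, 0, 0, 0, 0]
    - [0, 0, 0, 0, 0, 0]
  claw: 255
  grip_force: 20

```text
time_s: 12.35
eef_pos: [0.4993, 0.1414, 0.0748]
eef_rot: [-0.046, 0.705, 0.046, 0.706]
contact_force: [-1.3, 0.0, 3.3]
width: 0.0495
```

```bash
python3 - <<'E'
from h import *
say()
E
```

```text
12.35 [0.4993 0.1414 0.0748] jaw yaw 97.4 down [ 0.001 -0.    -1.   ] w 0.0495 qv 0.002 j [ 0.05  0.27  1.87 -0.    1.   -1.65]
```

jog_arm:
  rows:
    - [0, 0, 2, 0, 0, 0]
    - [0, 0, 5, 0, 0, 0]
    - [0, 0, 9, 0, 0, 0]
    - [-0.5, -2, 12, 0, 0, 0.05]
    - [-1.5, -6, 13, 0, 0, 0.1]
    - [-2.5, -10, 13, 0, 0, 0.15]
    - [-3.5, -14, 13, 0, 0, 0.19]
    - [-4.6, -17.9, 13, 0, 0, 0.19]

```text
time_s: 13.15
eef_pos: [0.4522, -0.0388, 0.2042]
eef_rot: [-0.113, 0.698, 0.113, 0.698]
contact_force: [0.8, 0.4, -1.8]
width: 0.0499
```

jog_arm:
  rows:
    - [0, 0, 0, 0, 0, 0]
    - [0, 0, 0, 0, 0, 0]
    - [0, 0, 0, 0, 0, 0]

```text
time_s: 13.45
eef_pos: [0.453, -0.0368, 0.2042]
eef_rot: [-0.112, 0.698, 0.113, 0.698]
contact_force: [-0.3, 0.8, -0.7]
width: 0.05
```

```bash
python3 - <<'E'
from h import *
say();snap('wrist','w7');snap('side','s4'); crop('s4',220,130,420,330,3,'c13')
E
```

```text
13.45 [ 0.453  -0.0368  0.2042] jaw yaw 108.31 down [-0.     0.001 -1.   ] w 0.05 qv 0.017 j [-0.34 -0.06  1.93  0.    1.27 -2.23]
```

View pics/w7.png

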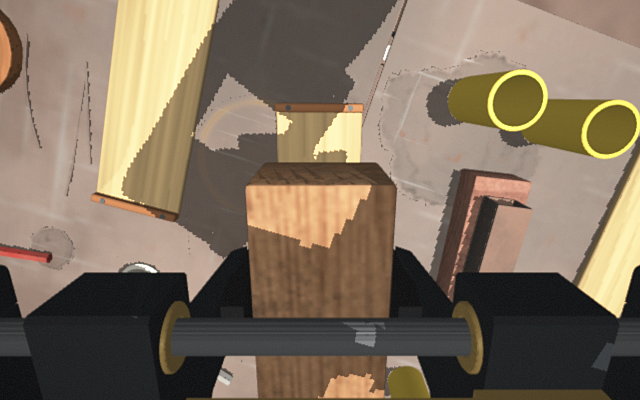

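View pics/c13.png

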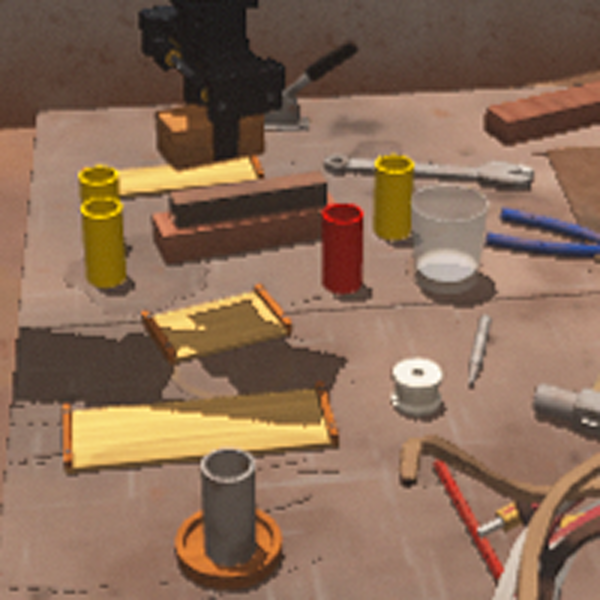

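jog_arm:
  rows:
    - [0, -0.1, -4, 0, 0, 0]
    - [0, -0.1, -8, 0, 0, 0]
    - [0, -0.1, -12, 0, 0, 0]
    - [0, -0.1, -15, 0, 0, 0]
    - [0, -0.1, -17, 0, 0, 0]
    - [0, -0.1, -18, 0, 0, 0]
    - [0, -0.1, -18.6, 0, 0, 0]
    - [0, -0.1, -18.6, 0, 0, 0]

```text
time_s: 14.35
eef_pos: [0.4532, -0.0381, 0.0183]
eef_rot: [-0.113, 0.698, 0.113, 0.698]
contact_force: [0.6, 0.5, -1.2]
width: 0.0497
```

jog_arm:
  rows:
    - [0, 0, 0, 0, 0, 0]
    - [0, 0, 0, 0, 0, 0]

```text
time_s: 14.55
eef_pos: [0.454, -0.0388, 0.0195]
eef_rot: [-0.113, 0.697, 0.112, 0.699]
contact_force: [0.3, -0.3, -1.6]
width: 0.0497
```

```bash
python3 - <<'E'
from h import *
say();snap('wrist','w8');print(observe()['contact_force'])
E
```

```text
14.55 [ 0.454  -0.0388  0.0195] jaw yaw 108.3 down [ 0.002 -0.001 -1.   ] w 0.0497 qv 0.003 j [-0.35  0.26  2.04  0.    0.84 -2.24]
[-0.52699218 -0.59172283 -1.33057227]
```

View pics/w8.png

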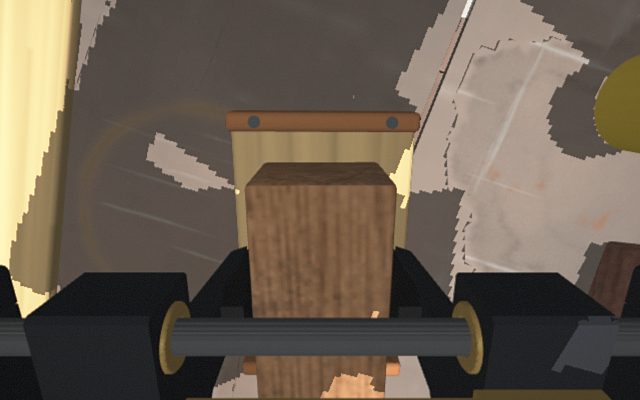

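jog_arm:
  rows:
    - [0, 0, -0.1, 0, 0, 0]
    - [0, 0, -0.1, 0, 0, 0]
    - [0, 0, -0.1, 0, 0, 0]
    - [0, 0, -0.1, 0, 0, 0]
    - [0, 0, -0.1, 0, 0, 0]
    - [0, 0, -0.1, 0, 0, 0]
  claw: 0

```text
time_s: 15.2
eef_pos: [0.453, -0.0386, 0.0174]
eef_rot: [-0.112, 0.698, 0.112, 0.698]
contact_force: [-0.4, -0.5, -0.2]
width: 0.0881
```

jog_arm:
  rows:
    - [0, 0, 2, 0, 0, 0]
    - [0, 0, 5, 0, 0, 0]
    - [0, 0, 9, 0, 0, 0]
    - [0, 0, 13, 0, 0, 0]
    - [0, 0, 16, 0, 0, 0]
    - [0, 0, 18, 0, 0, 0]
    - [0, 0, 18, 0, 0, 0]
    - [0, 0, 18, 0, 0, 0]

```text
time_s: 16.0
eef_pos: [0.4529, -0.0385, 0.197]
eef_rot: [-0.112, 0.698, 0.112, 0.698]
contact_force: [0.1, 0.1, -0.4]
width: 0.0879
```

```bash
python3 - <<'E'
from h import *
say();snap('wrist','w9')
crop('w9',210,90,430,340,3,'c14')
E
```

```text
16.0 [ 0.4529 -0.0385  0.197 ] jaw yaw 108.29 down [ 0. -0. -1.] w 0.0879 qv 0.026 j [-0.35 -0.05  1.94 -0.    1.25 -2.24]
```

View pics/c14.png

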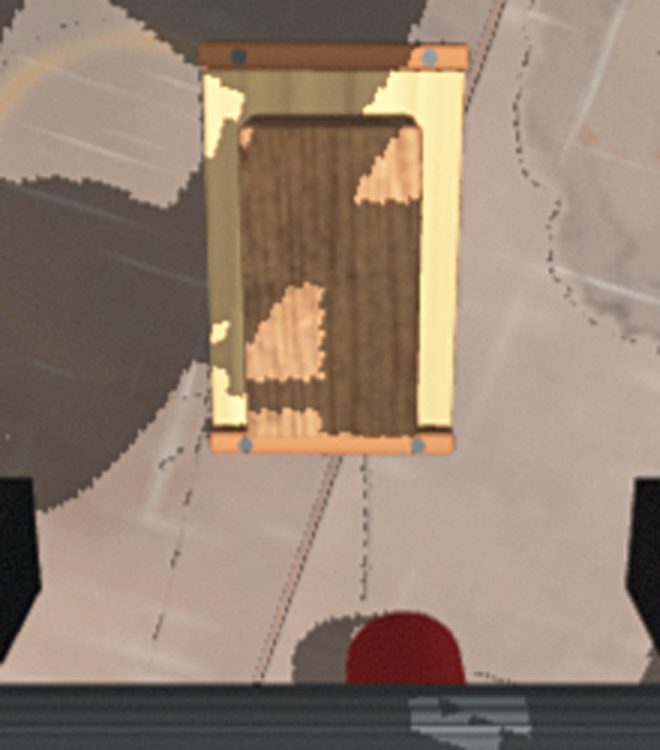

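```bash
python3 - <<'E'
from h import *
C=wc('w9'); a=np.radians(18.3); u=np.array([np.cos(a),np.sin(a)]);v=np.array([-u[1],u[0]])
def m(pts,z): return np.mean([px(C,(p[0]/3+210,p[1]/3+90),z)[:2] for p in pts],0)
b=m([(240,128),(421,124),(417,437),(247,437)],.05)
s=m([(199,44),(469,44),(454,452),(212,452)],.016)
print(b,s,(b-s)@u,(b-s)@v)
rect(C,[(240,128),(421,124),(417,437),(247,437)],.05,3,(210,90)); rect(C,[(199,44),(469,44),(454,452),(212,452)],.016,3,(210,90))
E
```

```text
[ 0.45257925 -0.0380096 ] [ 0.45165893 -0.03755811] 0.0007320116787401187 -0.0007176299400676503
mean [ 0.4526 -0.038 ] sides [48.4 89.7 49.4 88.6] yaw 108.9
mean [ 0.4517 -0.0376] sides [ 78.8 128.4  78.9 128.3] yaw 108.28
```

jog_arm:
  rows:
    - [0.5, 3, 0, 0, 0, -0.04]
    - [1.5, 7, 0, 0, 0, -0.08]
    - [2.5, 11, 0, 0, 0, -0.12]
    - [3.5, 15, 0, 0, 0, -0.14]
    - [4.7, 17.6, 0, 0, 0, -0.14]
    - [4.7, 17.6, 0, 0, 0, -0.14]
    - [4.7, 17.6, 0, 0, 0, -0.14]

```text
time_s: 16.75
eef_pos: [0.4989, 0.1375, 0.1954]
eef_rot: [-0.064, 0.706, 0.064, 0.703]
contact_force: [-0.3, 0.3, -0.3]
width: 0.0882
```

```bash
python3 - <<'E'
from h import *
say();snap('wrist','w10')
crop('w10',240,50,400,330,2.8/1.4,'c15')
E
```

```text
16.75 [0.4989 0.1375 0.1954] jaw yaw 100.36 down [-0.004 -0.001 -1.   ] w 0.0882 qv 0.03 j [ 0.04  0.1   1.79 -0.    1.26 -1.71]
```

View pics/w10.png

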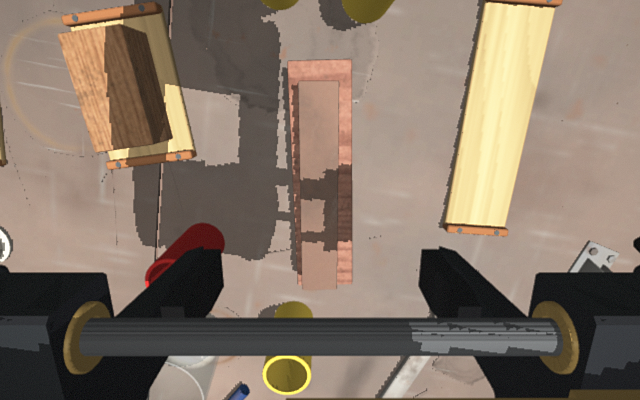

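```bash
python3 - <<'E'
from h import *
C=wc('w10')
rect(C,[(299,81),(337,81),(337.5,289.5),(302,289)],.066)
rect(C,[(288,61),(352,61),(352,283),(298,283)],.036)
rect(C,[(484,2),(560,3),(508,234),(446,233)],.016)
E
```

```text
mean [0.5002 0.1373] sides [ 27.6 169.7  30.5 169.2] yaw 99.86
mean [0.4969 0.1399] sides [ 50.7 196.4  51.1 196.3] yaw 100.34
mean [0.4254 0.2849] sides [ 61.8 200.8  60.2 200.3] yaw 99.53
```

jog_arm:
  rows:
    - [0.1, 0, -4, 0, 0, 0]
    - [0.1, 0, -8, 0, 0, 0]
    - [0.1, 0, -11, 0, 0, 0]
    - [0.1, 0, -13.5, 0, 0, 0]
    - [0.1, 0, -14.6, 0, 0, 0]
    - [0.1, 0, -15.1, 0, 0, 0]
    - [0.1, 0, -15.1, 0, 0, 0]

```text
time_s: 17.5
eef_pos: [0.5011, 0.1368, 0.0465]
eef_rot: [-0.063, 0.704, 0.063, 0.704]
contact_force: [-0.4, 0.2, 1.5]
width: 0.0883
```

jog_arm:
  rows:
    - [0, 0, 0, 0, 0, 0]
    - [0, 0, 0, 0, 0, 0]
    - [0, 0, 0, 0, 0, 0]
    - [0, 0, 0, 0, 0, 0]
    - [0, 0, 0, 0, 0, 0]
    - [0, 0, 0, 0, 0, 0]
    - [0, 0, 0, 0, 0, 0]
    - [0, 0, 0, 0, 0, 0]
  claw: 255
  grip_force: 30

```text
time_s: 18.3
eef_pos: [0.501, 0.1373, 0.0464]
eef_rot: [-0.063, 0.704, 0.063, 0.704]
contact_force: [-0.4, -0.7, -0.0]
width: 0.0297
```

```bash
python3 - <<'E'
from h import *
say();snap('wrist','w11')
E
```

```text
18.3 [0.501  0.1373 0.0464] jaw yaw 100.27 down [-0. -0. -1.] w 0.0297 qv 0.001 j [ 0.04  0.32  1.87 -0.    0.94 -1.71]
```

View pics/w11.png

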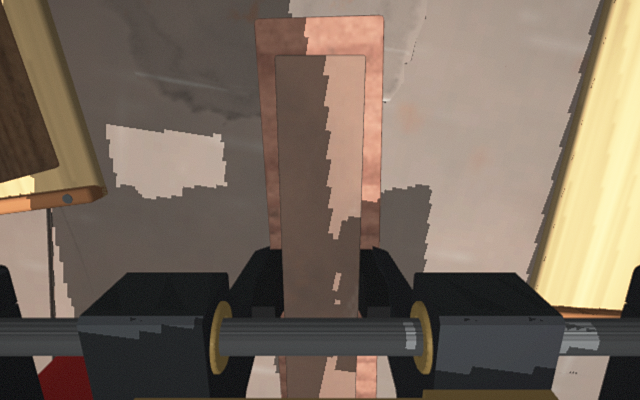

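jog_arm:
  rows:
    - [0, 0, 2, 0, 0, 0]
    - [0, 0, 5, 0, 0, 0]
    - [0, 0, 9, 0, 0, 0]
    - [-1, 2, 13, 0, 0, -0.02]
    - [-3, 6, 15, 0, 0, -0.05]
    - [-5, 10, 15.5, 0, 0, -0.076]
    - [-7, 13.5, 15.5, 0, 0, -0.076]
    - [-7.7, 14.8, 15.5, 0, 0, -0.076]

```text
time_s: 19.15
eef_pos: [0.4213, 0.2878, 0.2008]
eef_rot: [-0.037, 0.707, 0.038, 0.705]
contact_force: [0.5, -0.7, -3.2]
width: 0.0299
```

jog_arm:
  rows:
    - [0, 0, 0, 0, 0, 0]
    - [0, 0, 0, 0, 0, 0]
    - [0, 0, 0, 0, 0, 0]

```text
time_s: 19.45
eef_pos: [0.4245, 0.2843, 0.2009]
eef_rot: [-0.036, 0.706, 0.036, 0.706]
contact_force: [0.2, 0.2, -4.8]
width: 0.0295
```

```bash
python3 - <<'E'
from h import *
say();snap('wrist','w12'); snap('side','s5'); crop('s5',220,100,420,250,4,'c16')
E
```

```text
19.45 [0.4245 0.2843 0.2009] jaw yaw 95.84 down [-0.001 -0.001 -1.   ] w 0.0295 qv 0.008 j [ 0.36  0.08  1.8  -0.    1.26 -1.31]
```

View pics/w12.png

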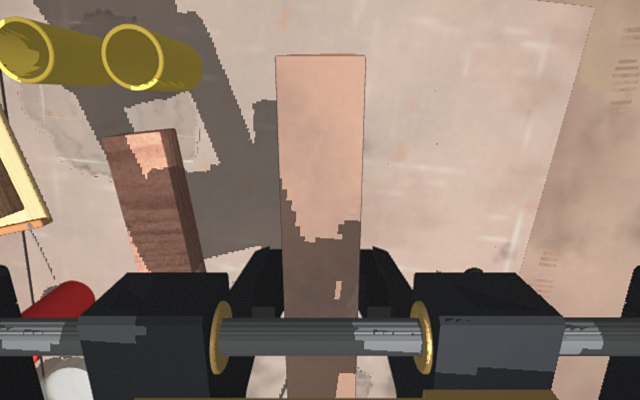

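View pics/c16.png

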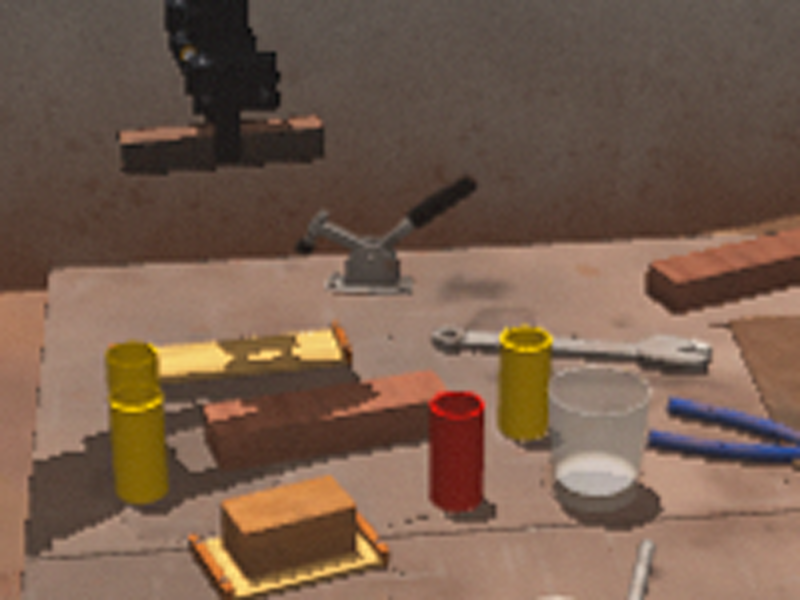

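```bash
python3 - <<'E'
from h import *
C=cam('side')
print(px(C,(220+372/4,100+288/4),0),px(C,(220+335/4,100+290/4),0),px(C,(220+410/4,100+290/4),0))
print(px(C,(220+372/4,100+240/4),.06),px(C,(220+475/4,100+182/4),.12))
E
```

```text
[0.56334821 0.41440516 0.        ] [ 5.27894907e-01  4.14112896e-01 -1.11022302e-16] [ 5.98814807e-01  4.05807673e-01 -1.11022302e-16]
[0.56135989 0.39220803 0.06      ] [0.65455994 0.3763742  0.12      ]
```

jog_arm:
  rows:
    - [0, 0.1, -4, 0, 0, 0]
    - [0, 0.1, -8, 0, 0, 0]
    - [0, 0.1, -11.5, 0, 0, 0]
    - [0, 0.1, -14, 0, 0, 0]
    - [0, 0.1, -15.5, 0, 0, 0]
    - [0, 0.1, -16, 0, 0, 0]
    - [0, 0.1, -16, 0, 0, 0]
    - [0, 0.1, -16, 0, 0, 0]

```text
time_s: 20.35
eef_pos: [0.4251, 0.2864, 0.0423]
eef_rot: [-0.036, 0.706, 0.036, 0.707]
contact_force: [-0.0, -0.3, -4.9]
width: 0.0297
```

```bash
python3 - <<'E'
from h import *
say();snap('wrist','w13')
E
```

```text
20.35 [0.4251 0.2864 0.0423] jaw yaw 95.88 down [ 0.002  0.001 -1.   ] w 0.0297 qv 0.012 j [ 0.36  0.32  1.89 -0.    0.93 -1.31]
```

View pics/w13.png

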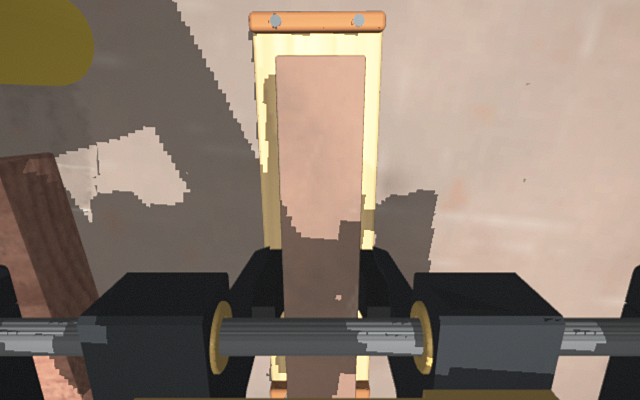

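```bash
python3 - <<'E'
from h import *
C=wc('w13')
L=[px(C,p,.016) for p in[(249,13),(385,13)]]; T=[px(C,p,.0625) for p in[(276,56),(366,56)]]
a=np.radians(5.95);u=np.array([np.cos(a),np.sin(a),0]);v=np.array([-u[1],u[0],0])
L=np.mean(L,0);T=np.mean(T,0);print(L,T); bc=L+u*.105; tc=T+u*.085; print(bc,tc,(tc-bc)@u,(tc-bc)@v)
E
```

```text
[0.31869292 0.27465278 0.016     ] [0.34012585 0.27846209 0.0625    ]
[0.42312726 0.28553714 0.016     ] [0.42466793 0.28727324 0.0625    ] 0.0017123385679102558 0.0015670372389781848
```

Tube is within 2 mm of the board's middle; a 1.5 mm correction, then lower and release.

jog_arm:
  rows:
    - [-0.15, -0.15, -1, 0, 0, 0]
    - [-0.15, -0.15, -1.8, 0, 0, 0]
    - [-0.15, -0.15, -2.2, 0, 0, 0]
    - [-0.15, -0.15, -2.3, 0, 0, 0]
    - [-0.15, -0.15, -2.3, 0, 0, 0]
    - [-0.15, -0.15, -2.3, 0, 0, 0]

```text
time_s: 21.0
eef_pos: [0.4223, 0.2849, 0.0183]
eef_rot: [-0.037, 0.706, 0.036, 0.706]
contact_force: [-2.8, -1.1, -0.0]
width: 0.03
```

jog_arm:
  rows:
    - [0, 0, -0.05, 0, 0, 0]
    - [0, 0, -0.05, 0, 0, 0]
    - [0, 0, -0.05, 0, 0, 0]
    - [0, 0, -0.05, 0, 0, 0]
    - [0, 0, -0.05, 0, 0, 0]
    - [0, 0, -0.05, 0, 0, 0]
  claw: 0

```text
time_s: 21.6
eef_pos: [0.4226, 0.285, 0.018]
eef_rot: [-0.036, 0.706, 0.036, 0.706]
contact_force: [0.8, 0.4, -1.3]
width: 0.0754
```

jog_arm:
  rows:
    - [0, 0, 2, 0, 0, 0]
    - [0, 0, 5, 0, 0, 0]
    - [0, 0, 9, 0, 0, 0]
    - [0, 0, 13, 0, 0, 0]
    - [0, 0, 16, 0, 0, 0]
    - [0, 0, 18, 0, 0, 0]
    - [0, 0, 18, 0, 0, 0]
    - [0, 0, 18, 0, 0, 0]

```text
time_s: 22.4
eef_pos: [0.4224, 0.2848, 0.1974]
eef_rot: [-0.036, 0.706, 0.036, 0.706]
contact_force: [-0.7, 0.0, -0.6]
width: 0.0884
```

```bash
python3 - <<'E'
from h import *
say();snap('wrist','w14')
crop('w14',220,40,420,320,2.6,'c17')
E
```

```text
22.4 [0.4224 0.2848 0.1974] jaw yaw 95.91 down [ 0.  0. -1.] w 0.0884 qv 0.025 j [ 0.36  0.08  1.81  0.    1.25 -1.31]
```

View pics/w14.png

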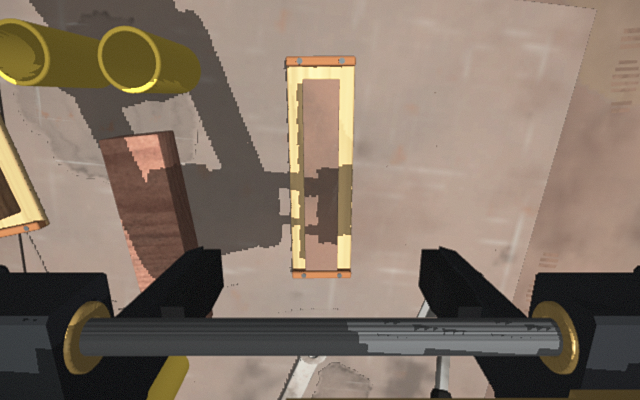

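```bash
python3 - <<'E'
from h import *
C=wc('w14')
rect(C,[(286,56),(355,56),(352,278),(291,278)],.016)
rect(C,[(302.5,80),(339.5,80),(338,271),(304,271)],.038)
E
```

```text
mean [0.4217 0.2861] sides [ 58.3 208.9  61.7 208.8] yaw 95.9
mean [0.4222 0.2861] sides [ 29.7 169.6  31.9 169.6] yaw 95.89
```

jog_arm:
  rows:
    - [1, -2.5, 0, 0, 0, 0.02]
    - [2.5, -6, 0, 0, 0, 0.05]
    - [4, -9, 0, 0, 0, 0.08]
    - [5.5, -12, 0, 0, 0, 0.1]
    - [7, -14, 0, 0, 0, 0.1]
    - [7.5, -14.5, 0, 0, 0, 0.1]
    - [7.5, -14.5, 0, 0, 0, 0.1]
    - [7.5, -14.5, 0, 0, 0, 0.1]

```text
time_s: 23.25
eef_pos: [0.4965, 0.1405, 0.1968]
eef_rot: [-0.072, 0.704, 0.072, 0.703]
contact_force: [0.6, 0.1, 0.4]
width: 0.0878
```

```bash
python3 - <<'E'
from h import *
say();snap('wrist','w15')
crop('w15',240,40,400,320,2,'c18')
E
```

```text
23.25 [0.4965 0.1405 0.1968] jaw yaw 101.65 down [-0.002  0.    -1.   ] w 0.0878 qv 0.015 j [ 0.05  0.09  1.79  0.    1.26 -1.73]
```

View pics/w15.png

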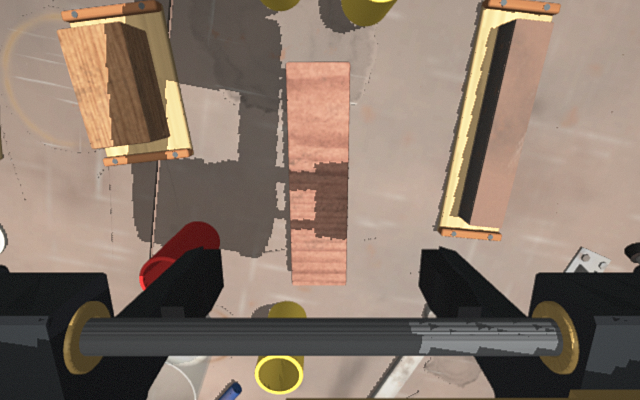

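```bash
python3 - <<'E'
from h import *
C=wc('w15')
rect(C,[(286,62),(350,62),(347,285),(291,284)],.036)
E
```

```text
mean [0.4969 0.1398] sides [ 51.  198.6  53.3 197.5] yaw 101.04
```

jog_arm:
  rows:
    - [0, 0, -4, 0, 0, 0]
    - [0, 0, -8, 0, 0, 0]
    - [0, 0, -12, 0, 0, 0]
    - [0, 0, -15, 0, 0, 0]
    - [0, 0, -17, 0, 0, 0]
    - [0, 0, -18.2, 0, 0, 0]
    - [0, 0, -18.7, 0, 0, 0]
    - [0, 0, -18.7, 0, 0, 0]

```text
time_s: 24.1
eef_pos: [0.4974, 0.1404, 0.0109]
eef_rot: [-0.072, 0.704, 0.072, 0.703]
contact_force: [0.5, 0.6, -0.1]
width: 0.0886
```

jog_arm:
  rows:
    - [0, 0, 0, 0, 0, 0]
    - [0, 0, 0, 0, 0, 0]
    - [0, 0, 0, 0, 0, 0]
    - [0, 0, 0, 0, 0, 0]
    - [0, 0, 0, 0, 0, 0]
    - [0, 0, 0, 0, 0, 0]
    - [0, 0, 0, 0, 0, 0]
  claw: 255
  grip_force: 30

```text
time_s: 24.8
eef_pos: [0.4979, 0.1397, 0.0113]
eef_rot: [-0.072, 0.703, 0.072, 0.704]
contact_force: [-0.8, -1.8, 5.5]
width: 0.0517
```

```bash
python3 - <<'E'
from h import *
say()
E
```

```text
24.8 [0.4979 0.1397 0.0113] jaw yaw 101.65 down [ 0.001 -0.    -1.   ] w 0.0517 qv 0.001 j [ 0.04  0.39  1.88 -0.    0.87 -1.73]
```

jog_arm:
  rows:
    - [0, 0, 2, 0, 0, 0]
    - [0, 0, 5, 0, 0, 0]
    - [0, 0, 9, 0, 0, 0]
    - [0, 0, 13.5, 0, 0, 0]
    - [-0.5, -2, 17, 0, 0, -0.04]
    - [-1.5, -5.5, 19, 0, 0, -0.08]
    - [-2.5, -9.5, 20, 0, 0, -0.12]
    - [-3.5, -13.5, 20, 0, 0, -0.163]

```text
time_s: 25.6
eef_pos: [0.4625, 0.004, 0.2122]
eef_rot: [-0.014, 0.706, 0.014, 0.708]
contact_force: [1.7, -0.6, -2.5]
width: 0.052
```

jog_arm:
  rows:
    - [-0.8, -4, 0, 0, 0, 0]
    - [-1.6, -8, 0, 0, 0, 0]
    - [-2.4, -12, 0, 0, 0, 0]
    - [-3, -16, 0, 0, 0, 0]
    - [-3.5, -19, 0, 0, 0, 0]
    - [-3.7, -20.8, 0, 0, 0, 0]
    - [-3.7, -20.8, 0, 0, 0, 0]
    - [-3.7, -20.8, 0, 0, 0, 0]

```text
time_s: 26.4
eef_pos: [0.425, -0.2025, 0.21]
eef_rot: [-0.013, 0.707, 0.014, 0.707]
contact_force: [-0.4, 0.7, -3.2]
width: 0.0515
```

```bash
python3 - <<'E'
from h import *
say();snap('wrist','w16')
E
```

```text
26.4 [ 0.425  -0.2025  0.21  ] jaw yaw 92.24 down [-0.001  0.002 -1.   ] w 0.0515 qv 0.026 j [-0.7  -0.03  1.89  0.    1.28 -2.31]
```

View pics/w16.png

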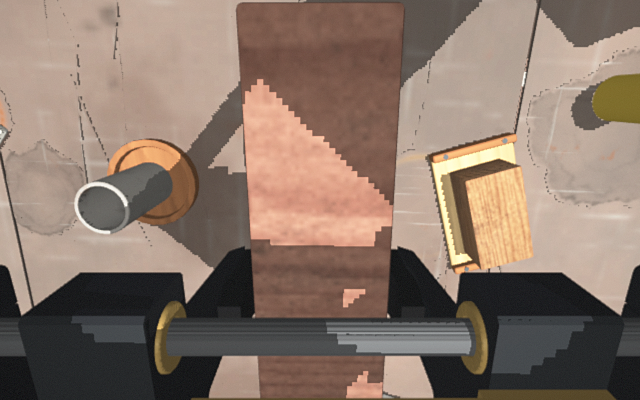

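jog_arm:
  rows:
    - [0, -0.1, -4, 0, 0, 0]
    - [0, -0.1, -8, 0, 0, 0]
    - [0, -0.1, -12, 0, 0, 0]
    - [0, -0.1, -15, 0, 0, 0]
    - [0, -0.1, -16.5, 0, 0, 0]
    - [0, -0.1, -17, 0, 0, 0]
    - [0, -0.1, -17, 0, 0, 0]
    - [0, -0.1, -17, 0, 0, 0]

```text
time_s: 27.25
eef_pos: [0.4264, -0.2041, 0.0419]
eef_rot: [-0.015, 0.706, 0.014, 0.707]
contact_force: [0.4, -0.5, -3.5]
width: 0.0519
```

```bash
python3 - <<'E'
from h import *
say();snap('wrist','w17');snap('side','s6'); crop('s6',220,200,370,330,4.5,'c19')
E
```

```text
27.25 [ 0.4264 -0.2041  0.0419] jaw yaw 92.35 down [ 0.001 -0.001 -1.   ] w 0.0519 qv 0.013 j [-0.7   0.24  1.99  0.    0.9  -2.31]
```

View pics/w17.png

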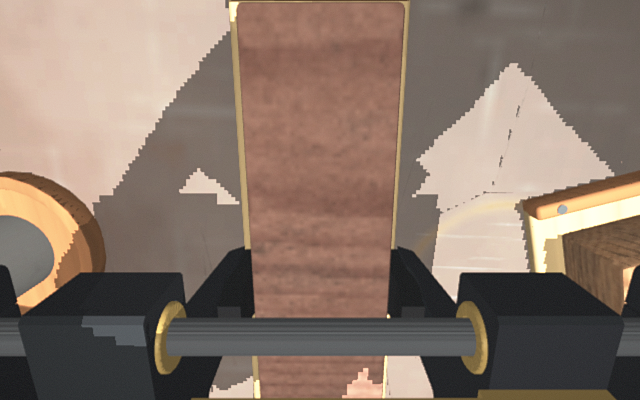

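View pics/c19.png

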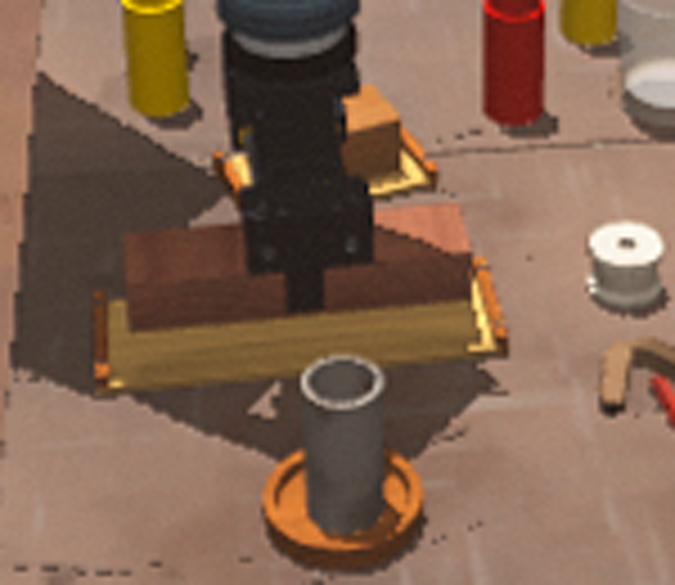

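jog_arm:
  rows:
    - [-0.05, 0, -0.8, 0, 0, 0]
    - [-0.05, 0, -1.6, 0, 0, 0]
    - [-0.05, 0, -2, 0, 0, 0]
    - [-0.05, 0, -2.2, 0, 0, 0]
    - [-0.05, 0, -2.2, 0, 0, 0]
    - [-0.05, 0, -2.2, 0, 0, 0]

```text
time_s: 27.95
eef_pos: [0.4245, -0.2037, 0.0192]
eef_rot: [-0.014, 0.707, 0.015, 0.706]
contact_force: [-4.7, 3.5, 8.0]
width: 0.0517
```

```bash
python3 - <<'E'
from h import *
say();snap('side','s7'); crop('s7',220,200,370,330,4.5,'c20')
E
```

```text
27.95 [ 0.4245 -0.2037  0.0192] jaw yaw 92.31 down [-0.002  0.001 -1.   ] w 0.0517 qv 0.001 j [-0.7   0.29  2.   -0.    0.86 -2.31]
```

View pics/c20.png

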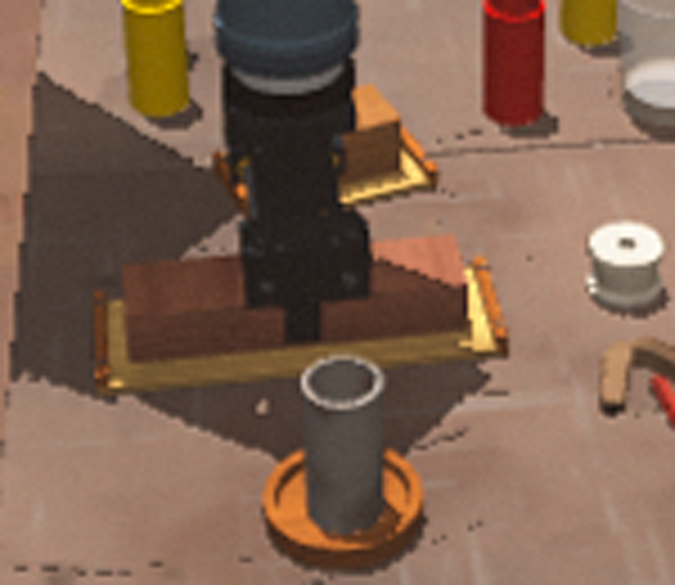

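Hardwood is touching its board (8 N upward), lying between the lips. Release and retreat.

jog_arm:
  rows:
    - [0, 0, 0, 0, 0, 0]
    - [0, 0, 0, 0, 0, 0]
    - [0, 0, 0, 0, 0, 0]
    - [0, 0, 0, 0, 0, 0]
    - [0, 0, 0, 0, 0, 0]
    - [0, 0, 0, 0, 0, 0]
  claw: 0

```text
time_s: 28.6
eef_pos: [0.425, -0.2041, 0.0188]
eef_rot: [-0.014, 0.707, 0.014, 0.707]
contact_force: [0.6, -0.2, 1.1]
width: 0.0879
```

jog_arm:
  rows:
    - [0, 0, 2, 0, 0, 0]
    - [0, 0, 5, 0, 0, 0]
    - [0, 0, 9, 0, 0, 0]
    - [0, 0, 13, 0, 0, 0]
    - [0, 0, 17, 0, 0, 0]
    - [0, 0, 21, 0, 0, 0]
    - [0, 0, 23, 0, 0, 0]
    - [0, 0, 23, 0, 0, 0]

```text
time_s: 29.4
eef_pos: [0.4266, -0.2053, 0.2524]
eef_rot: [-0.016, 0.705, 0.013, 0.709]
contact_force: [-0.2, -0.2, -0.2]
width: 0.088
```

jog_arm:
  rows:
    - [0, -0.5, 1, 0, 0, 0]
    - [0, -1.5, 2, 0, 0, 0]
    - [0, -2, 3, 0, 0, 0]
    - [0, -2, 3, 0, 0, 0]
    - [0, -2, 3, 0, 0, 0]

```text
time_s: 29.9
eef_pos: [0.4249, -0.2244, 0.2786]
eef_rot: [-0.014, 0.707, 0.014, 0.707]
contact_force: [-0.4, 1.4, -0.2]
width: 0.0881
```

```bash
python3 - <<'E'
from h import *
say();snap('wrist','w18');snap('side','s8'); crop('s8',220,130,420,330,3,'c21')
E
```

```text
29.9 [ 0.4249 -0.2244  0.2786] jaw yaw 92.26 down [-0.  0. -1.] w 0.0881 qv 0.018 j [-0.73 -0.07  1.79  0.    1.42 -2.34]
```

View pics/w18.png

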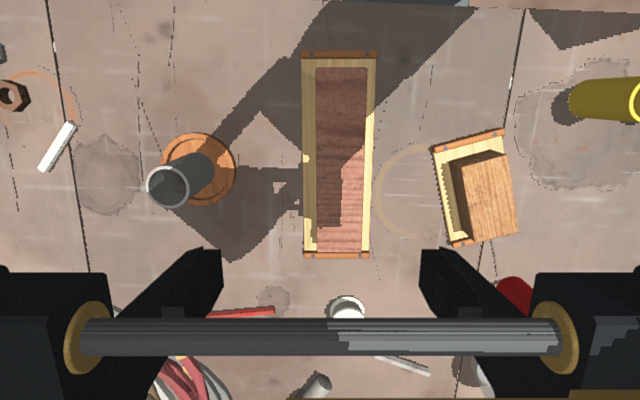

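View pics/c21.png

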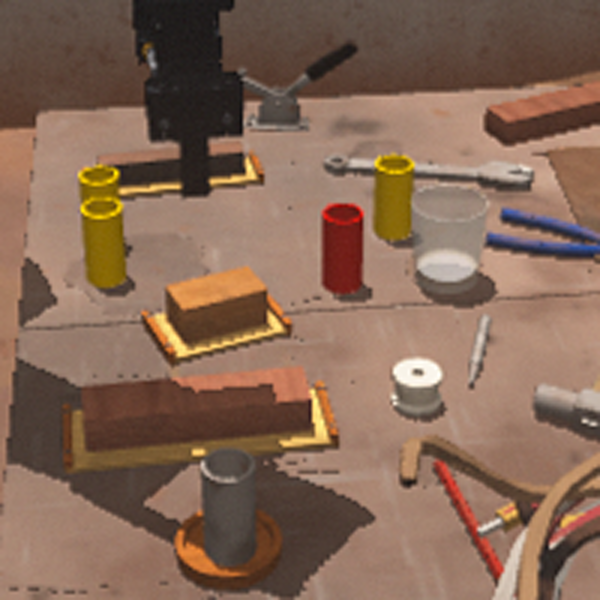

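```bash
python3 - <<'E'
from h import *
crop('w18',130,40,390,270,3,'c22')
E
```

```text
(no output)
```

View pics/c22.png

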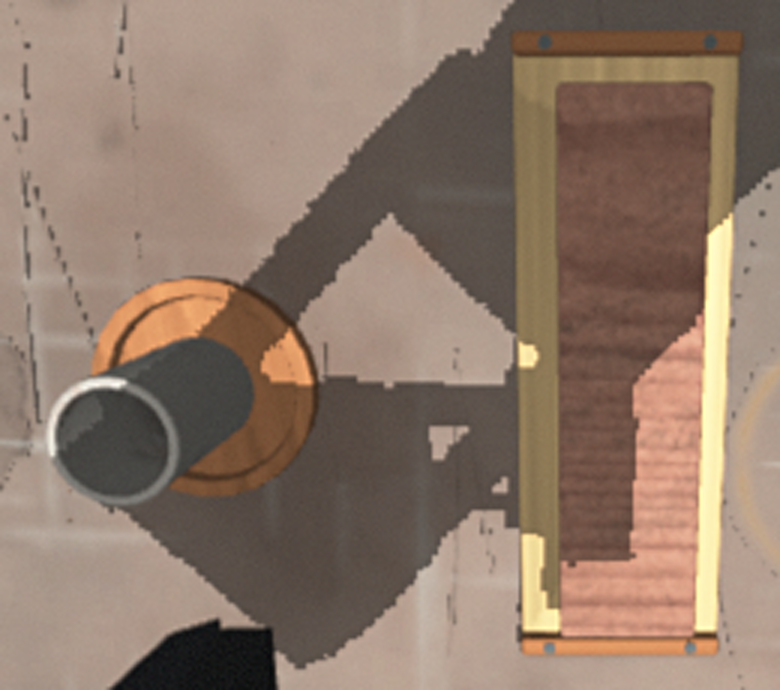

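```bash
python3 - <<'E'
from h import *
C=wc('w18'); o=(130,40)
rect(C,[(513,31),(742,33),(717,656),(521,655)],.016,3,o)
rect(C,[(557,82),(712,82),(697,638),(561,638)],.044,3,o)
f=lambda u,v,z:px(C,(u/3+o[0],v/3+o[1]),z).round(4)
print('pipe',f(114,440,.093),f(48,440,.093),f(181,440,.093),f(114,375,.093),f(114,506,.093))
print('dish',f(93,386,.016),f(318,386,.016),f(205,278,.016),f(205,496,.016))
C=cam('side')
print('pipe side bottom front',px(C,(220+232/3,130+570/3),.008))
E
```

```text
mean [ 0.4253 -0.2036] sides [ 80.3 238.8  81.  238.9] yaw 91.86
mean [ 0.4241 -0.2019] sides [ 51.2 199.9  52.1 199.8] yaw 92.25
pipe [ 0.4402 -0.3672  0.093 ] [ 0.441 -0.388  0.093] [ 0.4394 -0.3461  0.093 ] [ 0.4194 -0.3656  0.093 ] [ 0.4621 -0.369   0.093 ]
dish [ 0.4396 -0.4061  0.016 ] [ 0.4363 -0.3201  0.016 ] [ 0.397 -0.361  0.016] [ 0.4822 -0.3658  0.016 ]
pipe side bottom front [ 0.44063929 -0.39753481  0.008     ]
```

All four pieces check out within tolerance, and the gripper is open and clear of everything. Handing in.

```bash
python3 - <<'E'
from workcell import *
print(close_job())
E
```

```text
the job is handed in; nothing more can be done
None
```

I took the pile apart from the top down and put all four pieces on their own holders in the required order. I handed the job in at about 30 s of the 131 s allowed, and `close_job()` reported no verdict.

Final positions, measured with the wrist camera:

| Piece | Holder | Offset from the middle |
|---|---|---|
| Pipe | round dish | about 4 mm, standing upright |
| Softwood block | short board | about 1 mm, under 1° off in direction |
| Square tube | narrow board | under 1 mm, 0° off in direction |
| Hardwood block | wide board | about 2 mm, under 1° off in direction |

- **When measured:** I measured the pipe and hardwood after the last release. I measured the softwood and the tube right after each was put down; the closing side-camera picture still shows them in place.
- **Bystanders:** in that picture the tumbler, the line reel and the red and yellow look-alikes look unmoved. I did not measure them. The gripper was open and well above everything at hand-in.
- **One disagreement:** my first rough readings from the fixed cameras were 5–10 mm off the wrist camera for the dish and wide board. Drawing the wrist results over those pictures matched, so the rough pixel picks were at fault. A later side-camera look at the pipe's base was also a few mm off the wrist camera's reading. Even the larger of these gaps leaves the pipe within its 15 mm limit.

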